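# Shake up the settled glaze pots on the bench shaker

### The arm

A 6-joint arm with a two-finger parallel gripper is mounted at the origin on a cart in front of the work surface, level with it; the furniture and walls round the work are solid. World frame = base frame: x ahead of the robot, y to its left, z up, the work surface at z = 0. Lengths are in mm, angles in rad, forces in N, time in s.
With the tool pointing down it reaches from about 350 to 875 mm from the base axis. Payload 4.2 kg.
Tool frame: the origin (TCP) lies midway between the tips of the shut fingers; the grasp point (between the pads) lies 19 mm behind it; x points along the fingers, y is the direction in which the jaws open and shut, and the axes are right-handed (so a half turn about x gives the same grasp; the last joint's range is limited). The gripper opens to 85 mm and grips with 20 to 120 N. Pads are 22 mm wide; open, the fingers measure 114 mm over their backs; the gripper's body (76 mm by 85 mm) begins 54 mm behind the grasp point. The pads swing forward as they close: fully open they stand 13 mm farther back than shut.
Start: joints at [1.49, 0.385, 0.008, 0, -1.194, -0.259], TCP at [208.279, 589.253, 231.312] pointing down, gripper open.
Joint ranges: [-3.14, 3.14], [-1.21, 2.06], [-1.07, 1.41], [-3.16, 2.05], [-2.99, -0.16], [-3.1, 3.1]. Speed limits (rad/s): [2.79, 2.79, 3.14, 3.14, 3.14, 3.14].

### API

Orientations are given as a unit quaternion [x, y, z, w].
In Python, from bench import readout, imaging, arm gives the robot as it stands.
- The arm moves only by the tool arm_command, never from a script. Its argument "increments" is a list of rows, each a list of 3 entries, a list of its own where there are three numbers: the turn, a rotation vector about the world's x, y, z in degrees, then the shift along the world's x, y, z in mm, then the closure, from 0 (fully open) to 1 (shut). In form: [[[ax, ay, az], [tx, ty, tz], fingers], ...]. A call has exactly 5 rows; each row is the pose to reach, as a shift and turn from the pose measured when the call began; what a row does not reach only later rows make up. A row lasts 1/10 s, in which the tool goes at most 50 mm and 8.59 degrees, less where a joint would pass 70% of its speed; a pose out of reach is approached as far as the arm can. A call with a gripper value outside its range is refused whole. The fingers move at their own pace and stop on an object; the grip force is fixed at half the most. Time passes only in rows, so rows that repeat a pose let the fingers close, or fill a call up. It gives the time, the measured TCP pose, the force and the opening at its end, in the units of the state.
- readout.read_state(): the state, without advancing time (a new reading comes with each control period).
- imaging.get_image(name): name is "side" or "top" or "wrist"; returns (picture, depth): 400x640x3 uint8, blue, green, red; 400x640 float32, mm along the optical axis (not along the pixel's ray), 0 where there is no reading.
- imaging.camera_info(name): a dict with "vfov" (degrees; the focal length in pixels is half the picture's height over the tangent of half this angle, whatever the lens; pixels are square), "cx", "cy" (the principal point, pixels), "eye" and "rotation" of the camera in the world; the wrist camera has in their place "T_tool_cam" (4x4, takes a point from camera to tool coordinates, whose origin is the TCP and whose axes are the tool frame's). Camera axes: x right, y down, z forward; pixel columns grow to the right and rows downward; lengths in mm; the calibration is good to about 2 mm. A picture is of the moment at which its call begins: read the wrist's pose just before it. camera_info takes no time and is no camera call.
- arm.job_done(): hands the job in, once; it reports no verdict.
The state is a dict: "clock": time; "joints": joint angles; "joint_vel": joint speeds; "joint_efforts": joint torques, N m; "position": TCP position; "ee_rot": TCP orientation; "contact_force": force on the tool from outside, world axes, zero at the start; "wrist_torque": the same for the moment, N m; "gripper_width": finger opening in mm.
Only numpy, scipy, OpenCV 4.12 (cv2) and the standard library are available. Lean on these libraries where they do the work, as an engineer would, in place of code of your own. Each camera call takes 0.05 s, during which the arm holds its last target. There are 200 camera calls.

### The job

The glaze in the small pots on the left of the bench shaker has settled, so load the shaker and start it: take any tall pot that still stands in the tray out and stand it upright on the table, stand every one of those small pots upright in the tray, one to a pocket, and lower the hold-down plate over the two guide studs until it drops home. Push the latch yoke down over the two hitch pins until both of its sprung safety latches snap shut behind them. Only then swing the timer lever fully over to its stop and let it spring back.

Things in the scene. Friction and masses are not known exactly. Their poses are not given: they have to be found in the camera images.
- shaker: bench shaker for glaze pots, fixed to the table: grey plinth 200 x 200 x 36 mm, drive housing 72 mm high along its +y side (y 100 to 162 mm). Origin: centre of the plinth's underside, on the table; x to its back, y to the drive housing, z up. On it a four-pocket tray; guide studs before and behind the tray, cheek plates (tops at 110 mm) with hitch pins left and right
- pocket0 (a point): floor centre of a tray pocket, 52 mm above the table. The tray is 140 (x) x 124 (y) mm inside; its walls, a 12 mm rib at shaker x = 0 and a 4 mm rib at y = 0 all rise 14 mm above its floor and make four pockets of 64 (x) x 60 (y) mm, one pot each; any pot fits any pocket
- pocket1 (a point): floor centre of another such pocket
- pocket2 (a point): floor centre of another such pocket
- pocket3 (a point): floor centre of another such pocket
- stud_front (a point): dome tip of the guide stud before the tray (shaker x = -82, y = 0 mm), 129 mm above the table; the stud is 10 mm thick down to a 14 mm shoulder at 110 mm, on which the plate rests when home
- stud_back (a point): dome tip of the like stud behind the tray (shaker x = +82, y = 0 mm), 129 mm up
- pin_left (a point): middle of the left hitch pin: a fixed level steel pin 8 mm thick along the shaker's y (shaker x = 0, y = +85, z = 80 mm), free from y 73 to 95 mm, then a 14 mm head
- pin_right (a point): the like pin on the other side (shaker x = 0, y = -85, z = 80 mm)
- plate: loose aluminium hold-down plate 192 (x) x 144 (y) x 6 mm, 0.25 to 0.5 kg, flat on the table, grip up. Origin: centre of its underside. Two 13 mm through holes at x = +-82, y = 0 mm go over the studs; a half turn makes no difference. Home: on both stud shoulders and cheek tops, underside 110 mm above the table (2 mm over the small pots); resting on the stud tips it stands at 129 mm
- plate_grip (a point): middle of the plate's black bar grip, 20 mm above the plate's underside; the grip is 14 mm thick (plate x), 52 mm long (plate y), from 6 to 32 mm above the underside
- yoke: loose steel latch yoke, a staple 180 mm wide (y) and 142 mm tall, 0.3 to 0.6 kg, standing on its two hooked legs. Origin: midway between the legs' lower ends. Two rubber feet under its crossbar (at y = +-42, soles 66 mm above the origin) land on the plate. Half turn alike. Home: centred on the shaker, yoke y along shaker y, origin 50 mm above the table, hooks over both pins
- yoke_grip (a point): middle of the yoke's black bar grip, 137 mm above the yoke's origin; the grip is 14 mm thick (yoke x), 64 mm long (yoke y), from 114 to 142 mm above the origin
- hook_left (a point): middle of the hook's mouth (where the pin sits when home) of the leg at yoke y = +85 mm (the other at -85), 30 mm above the leg's end. Each leg is 10 mm thick (y), 40 mm wide (x), with a 13 mm slot at x = 0 that is open and flared to 30 mm below; its closed upper end is 35.5 mm above the leg's end
- latch_left (a joint): sprung safety latch across the slot of the left hook, pivot 11.5 mm above the leg's end; rad: 0 shut, up to 1.5 when the entering pin folds it upward (5 to 10 N a hook, more than the yoke weighs); it snaps shut below the pin by itself when the pin is past, in the last 6 mm of the way down, and then holds the pin in
- latch_right (a joint): the like latch of the right hook
- timer_lever (a joint): sprung run-timer lever on the drive housing, turning about a level axis along shaker y at shaker x = 0, y = 131, z = 66 mm; rad: 0 at rest (leans 0.5 to shaker -x), 1.0 at its stop (leans 0.5 to +x). Spring 2 N (rest) to 5 N (stop) at the knob, damped; let go, it runs back to 0 within a second
- lever_knob (a point): centre of the lever's black ball knob, 22 mm across, 65 mm from the lever's axis
- pot1: closed straight-sided plastic glaze pot with a screw lid (lid colours differ and mean nothing), 48 mm across, 56 mm tall, 0.07 to 0.14 kg, standing on the table left (+y) of the shaker; it may be absent. Origin: centre of its foot, z up
- pot2: closed straight-sided plastic glaze pot with a screw lid (lid colours differ and mean nothing), 48 mm across, 56 mm tall, 0.07 to 0.14 kg, standing on the table left (+y) of the shaker; it may be absent. Origin: centre of its foot, z up
- pot3: closed straight-sided plastic glaze pot with a screw lid (lid colours differ and mean nothing), 48 mm across, 56 mm tall, 0.07 to 0.14 kg, standing on the table left (+y) of the shaker; it may be absent. Origin: centre of its foot, z up
- pot4: closed straight-sided plastic glaze pot with a screw lid (lid colours differ and mean nothing), 48 mm across, 56 mm tall, 0.07 to 0.14 kg, standing on the table left (+y) of the shaker; it may be absent. Origin: centre of its foot, z up
- tall_a: closed glaze pot that is too tall for the plate, 52 mm across, 70 mm tall, black lid; it stands in one of the pockets of the shaker tray at the start, or is absent (one or both of tall_a, tall_b are there). 0.13 kg. Origin: centre of its foot, z up
- tall_b: closed glaze pot that is too tall for the plate, 48 mm across, 66 mm tall, green lid; it stands in one of the pockets of the shaker tray at the start, or is absent (one or both of tall_a, tall_b are there). 0.13 kg. Origin: centre of its foot, z up
There are look-alikes about, which are no part of the job. Leave any blue look-alike of the pot4 alone.

How it is judged:
By the outcome, as a careful person would: the job done as asked, in the order asked, and still so for the second after the job is handed in, with the robot touching nothing.
Of tall_a, tall_b only 1 to 2 are there at a start; the rules pass over those that are not, and their reading is None.
Of pot1, pot2, pot3, pot4 only 2 to 4 are there at a start; the rules pass over those that are not, and their reading is None.
At some moment in a run one of plate may be knocked a few centimetres aside while the robot is not near it.
It also fails if it takes over 210 s, if anything falls off the work surface, if the arm or the gripper's body presses on something with over 40 N, if the wrist force passes 120 N, or if a joint passes its speed limit or range.

## Working session

There is one attempt and no reset: what is moved stays moved. The work goes in short steps, Python scripts to look and compute and a tool call to move; the robot and the scene stay as the last step left them, time stands still between calls to the robot, and variables do not carry over. Pictures are saved under pics/ and viewed, about 12 in all and at most 16, crops included, and the job is handed in when it is done.

Besides the shell and the picture viewer there is one more tool, called after ">>>" by a JSON object that holds its "method" and its "body", one argument or row to a line. arm_command: Moves the arm, as the interface text tells. Its arguments: {"type":"object","properties":{"increments":{"type":"array","items":{"type":"array"}}},"required":["increments"]}

```bash
ls; mkdir -p pics; cat > h.py <<'E'
import numpy as np, cv2
from bench import readout, imaging, arm
from scipy.spatial.transform import Rotation as R
def cam(name):
    st=readout.read_state(); im,d=imaging.get_image(name); c=imaging.camera_info(name)
    f=200/np.tan(np.radians(c['vfov'])/2)
    if name=='wrist':
        T=np.eye(4);T[:3,:3]=R.from_quat(st['ee_rot']).as_matrix();T[:3,3]=st['position'];T=T@np.array(c['T_tool_cam'])
    else:
        T=np.eye(4);T[:3,:3]=np.array(c['rotation']);T[:3,3]=c['eye']
    return im,d,dict(f=f,cx=c['cx'],cy=c['cy'],T=T,raw=c)
def ray(c,u,v):
    return c['T'][:3,3],c['T'][:3,:3]@np.array([(u-c['cx'])/c['f'],(v-c['cy'])/c['f'],1.])
def onplane(c,u,v,z):
    o,r=ray(c,u,v);return o+r*(z-o[2])/r[2]
def bydepth(c,d,u,v):
    o,r=ray(c,u,v);return o+r*d[int(v),int(u)]
def cloud(c,d):
    v,u=np.mgrid[:400,:640]
    P=np.stack([(u-c['cx'])/c['f']*d,(v-c['cy'])/c['f']*d,d],-1)
    W=P@c['T'][:3,:3].T+c['T'][:3,3]; W[d==0]=np.nan
    return W
def proj(c,p):
    q=c['T'][:3,:3].T@(np.array(p)-c['T'][:3,3]);return c['f']*q[0]/q[2]+c['cx'],c['f']*q[1]/q[2]+c['cy']
E
python3 - <<'E'
from h import *
s=readout.read_state();print(s)
for n in('top','side'):
    im,d,c=cam(n);cv2.imwrite(f'pics/{n}0.png',im);np.save(f'{n}0.npy',d);print(n,c['raw'],d.min(),d.max())
print(imaging.camera_info('wrist'))
E
```

```text
pics
{'clock': 0.0, 'joints': array([ 1.48960744e+00,  3.85555827e-01,  6.60453260e-03, -4.94447658e-04,
       -1.19399855e+00, -2.58582468e-01]), 'joint_vel': array([-0.00206443,  0.00064582,  0.00052375, -0.00143495, -0.00054725,
        0.00017328]), 'joint_efforts': array([ 1.09850909e-03, -3.92284405e+01,  1.88398039e+01,  4.18630198e+00,
       -4.61762495e-03,  3.50699693e-06]), 'position': array([208.09291151, 588.71155213, 230.21436923]), 'ee_rot': array([-0.69682162,  0.12038659,  0.69701041,  0.11884102]), 'contact_force': array([ 1.29382865, -0.09737029, -0.06292121]), 'wrist_torque': array([ 0.0046809 , -0.04033275,  0.03154923]), 'gripper_width': 85.46255561160677}Traceback (most recent call last):
  File "<stdin>", line 4, in <module>
  File "h.py", line 10, in cam
    T=np.eye(4);T[:3,:3]=np.array(c['rotation']);T[:3,3]=c['eye']
                ~^^^^^^^
ValueError: could not broadcast input array from shape (4,) into shape (3,3)
```

```bash
sed -i "s/np.array(c\['rotation'\])/R.from_quat(c['rotation']).as_matrix()/" h.py
python3 - <<'E'
from h import *
for n in('top','side'):
    im,d,c=cam(n);cv2.imwrite(f'pics/{n}0.png',im);np.save(f'{n}0.npy',d);print(n,c['raw'],c['T'],d.min(),d.max())
print(imaging.camera_info('wrist'))
E
```

```text
top {'vfov': 48.67987266302568, 'cx': 313.31562800912695, 'cy': 202.36161599264048, 'eye': array([ 349.65568919,    1.67260887, 1299.65520173]), 'rotation': array([-0.69868809,  0.7104759 , -0.05897125,  0.05984423])} [[-1.65072340e-02 -9.85743928e-01  1.67440795e-01  3.49655689e+02]
 [-9.99860285e-01  1.67146816e-02 -1.70399678e-04  1.67260887e+00]
 [-2.63074913e-03 -1.67420214e-01 -9.85882118e-01  1.29965520e+03]
 [ 0.00000000e+00  0.00000000e+00  0.00000000e+00  1.00000000e+00]] 0.0 2275.084
side {'vfov': 52.51379202225083, 'cx': 314.53654488807973, 'cy': 196.14115995179196, 'eye': array([ 270.54065027, -844.03335344,  835.37629209]), 'rotation': array([ 0.89196628, -0.14804232,  0.08081732, -0.41946177])} [[ 9.43104065e-01 -1.96297953e-01  2.68368843e-01  2.70540650e+02]
 [-3.31897067e-01 -6.04270585e-01  7.24362753e-01 -8.44033353e+02]
 [ 1.99764725e-02 -7.72220289e-01 -6.35040760e-01  8.35376292e+02]
 [ 0.00000000e+00  0.00000000e+00  0.00000000e+00  1.00000000e+00]] 0.0 3767.1318
{'vfov': 65.92626037610337, 'cx': 316.2158662914914, 'cy': 196.9806315398539, 'T_tool_cam': array([[-1.12323585e-03, -2.91056001e-01,  9.56705358e-01,
        -1.43552730e+02],
       [ 9.99998832e-01,  6.65048768e-04,  1.37639135e-03,
         1.81457495e+00],
       [-1.03686268e-03,  9.56705787e-01,  2.91054914e-01,
        -7.27379410e+01],
       [ 0.00000000e+00,  0.00000000e+00,  0.00000000e+00,
         1.00000000e+00]])}
```

View pics/top0.png

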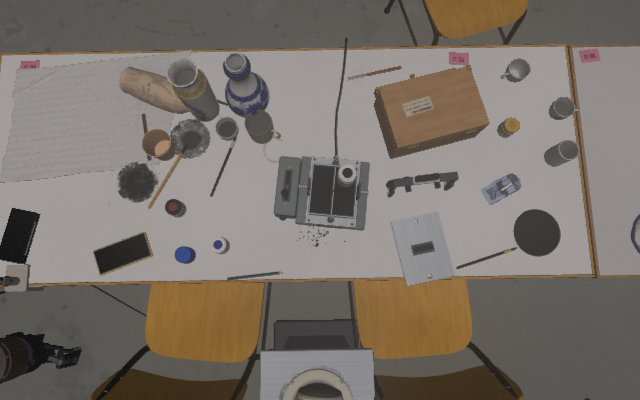

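View pics/side0.png

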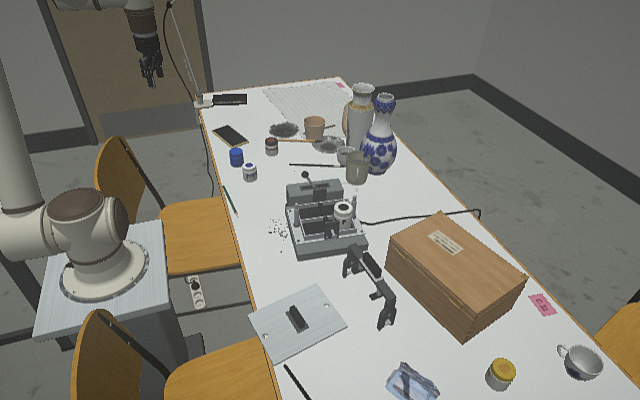

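The top view shows the shaker at about (322,193), with a tall pot in the tray at (347,174). Small pots are at (220,245) and (175,208), and the blue look-alike is at (185,255). The yoke is at (422,182) and the plate at (422,248). I'll zoom in on these.

```bash
python3 - <<'E'
import cv2,numpy as np
a=cv2.imread('pics/top0.png');b=cv2.imread('pics/side0.png')
A=cv2.resize(a[110:290,110:380],None,fx=2.9,fy=2.9,interpolation=cv2.INTER_CUBIC)[:, :780]
cv2.imwrite('pics/z1.png',A)
B=cv2.resize(b[100:340,210:410],None,fx=2.4,fy=2.4,interpolation=cv2.INTER_CUBIC)
cv2.imwrite('pics/z2.png',B)
from h import *
C={}
for n in('top','side'):
    im,d,c=cam(n);C[n]=c;W=cloud(c,d);np.save(n+'W.npy',W)
    pts={'top':[(175,208),(220,245),(185,255),(347,174),(510,127),(422,248),(422,180),(288,187),(260,125),(227,129),(500,280)],'side':[(236,157),(250,172),(271,147),(343,212),(296,317),(304,174),(502,374)]}[n]
    for p in pts: print(n,p,W[p[1],p[0]].round(1))
E
```

```text
top (175, 208) [551.3 395.9  55.7]
top (220, 245) [443.8 265.3  57. ]
top (185, 255) [417.4 362.3  58.5]
top (347, 174) [627.3 -92.  119.2]
top (510, 127) [ 774.9 -578.6   57.5]
top (422, 248) [ 427.1 -305.1   38.8]
top (422, 180) [ 602.8 -291.3  138.5]
top (288, 187) [602.1  72.1  79. ]
top (260, 125) [791.8 153.6  62.9]
top (227, 129) [791.5 255.8  33.7]
top (500, 280) [ 324.2 -842.6 -746.3]
side (236, 157) [417.6 346.6  42. ]
side (250, 172) [445.1 248.7  39.5]
side (271, 147) [550.3 377.1  38.7]
side (343, 212) [ 624.  -111.6  117.6]
side (296, 317) [ 425.7 -323.3   29.1]
side (304, 174) [573.7  68.3 128.6]
side (502, 374) [ 770.8 -596.6   55. ]
```

View pics/z1.png

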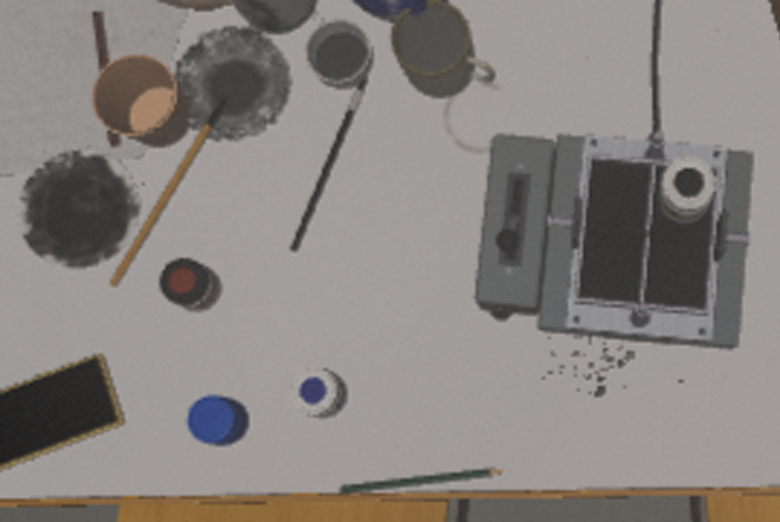

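View pics/z2.png

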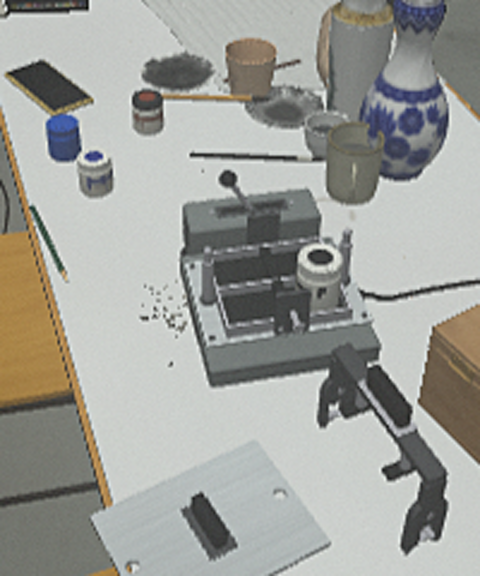

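The tray holds one tall pot with a black lid (tall_a). There are two small pots, blue-lidded and red-lidded, plus the solid-blue look-alike. Next I'll get coarse positions from the depth data of both views.

```bash
python3 - <<'E'
from h import *
for n in('top','side'):
    W=np.load(n+'W.npy');Z=W[...,2]
    def sel(c,r,z0,z1): return W[(np.hypot(W[...,0]-c[0],W[...,1]-c[1])<r)&(Z>z0)&(Z<z1)]
    def rep(k,c,r,z0,z1,rect=False):
        P=sel(c,r,z0,z1)
        if len(P)<6: print(n,k,len(P));return
        q=P[:,:2].astype(np.float32)
        if rect: print(n,k,len(P),'z',np.median(P[:,2]).round(1),[np.round(x,1) for x in cv2.minAreaRect(q)])
        else: print(n,k,len(P),'z',np.median(P[:,2]).round(1),'circ',np.round(cv2.minEnclosingCircle(q)[0],1),round(cv2.minEnclosingCircle(q)[1],1))
    rep('red',(551,388),45,50,70);rep('blulid',(444,262),45,50,70);rep('blue',(417,357),45,50,70)
    rep('tall',(625,-98),45,112,130)
    rep('plate',(427,-308),140,2,14,1);rep('plategrip',(427,-305),60,24,45,1)
    rep('yokegrip',(603,-291),120,125,150,1);rep('yoke',(603,-291),150,40,150,1)
    rep('housing',(600,75),150,62,78,1);rep('plinth+',(588,-50),170,30,42,1)
    P=sel((588,-50),160,105,135);P=P[np.hypot(P[:,0]-625,P[:,1]+95)>40]
    _,lab=cv2.kmeans(P.astype(np.float32),5,None,(3,50,.1),5,cv2.KMEANS_PP_CENTERS)[1:3] if 0 else (0,0)
    H=np.round(P).astype(int);print(n,'high pts',len(P)); print(H[np.argsort(H[:,0])][::max(1,len(H)//25)].tolist())
E
```

```text
top red 206 z 56.7 circ [556.2 402.7] 24.3
top blulid 217 z 57.0 circ [445.3 272.2] 23.3
top blue 219 z 56.7 circ [420.4 369.2] 23.2
top tall 280 z 122.5 circ [ 621.  -102.7] 38.1
top plate 4081 z 6.3 [array([ 447.6, -305.4]), array([238., 277.]), np.float64(7.4)]
top plategrip 91 z 32.6 [array([ 428.6, -312.8]), array([13.8, 50.6]), np.float64(11.5)]
top yokegrip 167 z 141.3 [array([ 659.7, -286.5]), array([127.5,  75.3]), np.float64(15.9)]
top yoke 1750 z 116.1 [array([ 668.2, -263.5]), array([164.8, 254.5]), np.float64(5.4)]
top housing 1514 z 72.0 [array([600.5,  16.1]), array([182. , 169.9]), np.float64(82.5)]
top plinth+ 1208 z 36.7 [array([592.8, -60.5]), array([318. , 199.7]), np.float64(83.7)]
top high pts 151
[[506, -46, 105], [509, -45, 125], [511, -45, 128], [516, -45, 127], [568, 75, 126], [570, -121, 112], [572, 72, 131], [572, -124, 114], [575, 85, 134], [578, -124, 110], [578, 85, 129], [580, 72, 132], [582, 77, 135], [584, -124, 110], [586, 80, 132], [587, -127, 107], [591, 13, 114], [594, -127, 114], [598, 13, 109], [605, 15, 114], [614, 12, 110], [620, 9, 112], [67
[... 580 characters left out ...]
.6]), np.float64(5.9)]
side housing 843 z 68.3 [array([601.6,  15.7]), array([180.9, 168.7]), np.float64(83.3)]
side plinth+ 898 z 33.1 [array([596.7, -31.5]), array([257.5, 198.8]), np.float64(83.7)]
side high pts 144
[[507, -55, 106], [509, -52, 110], [511, -54, 118], [512, -51, 119], [514, -54, 121], [517, -44, 123], [568, -125, 106], [570, 75, 128], [572, 73, 115], [573, -126, 105], [574, 68, 129], [576, 66, 130], [577, 77, 133], [579, 74, 127], [581, 70, 126], [583, 12, 105], [584, 69, 118], [586, 14, 107], [588, 73, 107], [591, -124, 106], [595, 13, 109], [598, 13, 108], [607, 11, 107], [616, 13, 108], [671, -74, 106], [672, -64, 109], [674, -71, 117], [676, -72, 125], [677, -63, 125]]
```

```bash
cat >> h.py <<'E'
def go(p,yaw=None):
    """print turn/shift to have tool down, tool y along +-(cos yaw, sin yaw)"""
    s=readout.read_state();M=R.from_quat(s['ee_rot']).as_matrix();out=None
    if yaw is not None:
        best=None
        for k in(0,180):
            a=np.radians(yaw+k);x=np.array([0,0,-1.]);y=np.array([np.cos(a),np.sin(a),0]);T=np.stack([x,y,np.cross(x,y)],1)
            rv=np.degrees(R.from_matrix(T@M.T).as_rotvec())
            if best is None or np.linalg.norm(rv)<np.linalg.norm(best):best=rv
        out=best.round(1)
    print('turn',out,'shift',(np.array(p)-s['position']).round(1),'at',s['position'].round(1),'F',s['contact_force'].round(1),'w',round(s['gripper_width'],1),'t',round(s['clock'],1),'j6',s['joints'][5].round(2))
E
python3 - <<'E'
from h import *
s=readout.read_state();print(R.from_quat(s['ee_rot']).as_matrix().round(2))
go([600,-70,300],-6.6)
E
```

```text
[[-0.   -0.33 -0.94]
 [-0.   -0.94  0.33]
 [-1.    0.   -0.  ]]
turn [  0.   -0.1 -77.1] shift [ 391.8 -659.    69.2] at [208.2 589.  230.8] F [0.6 0.2 0.3] w 85.5 t 0.2 j6 -0.26
```

>>> {"method": "arm_command", "body": {
  "increments": [
    [[0, 0, -8], [22, -40, 15], 0],
    [[0, 0, -16], [44, -80, 30], 0],
    [[0, 0, -24], [66, -120, 40], 0],
    [[0, 0, -32], [88, -160, 50], 0],
    [[0, 0, -40], [110, -200, 50], 0]
  ]
}}

```text
clock: 0.75
position: [319.1, 388.0, 282.5]
ee_rot: [-0.613, 0.351, 0.613, 0.353]
contact_force: [0.6, -0.2, 0.6]
gripper_width: 85.2
```

>>> {"method": "arm_command", "body": {
  "increments": [
    [[0, 0, -7.4], [22, -40, 0], 0],
    [[0, 0, -14.8], [44, -80, 0], 0],
    [[0, 0, -22.2], [66, -120, 0], 0],
    [[0, 0, -29.6], [88, -160, 0], 0],
    [[0, 0, -37], [110, -200, 0], 0]
  ]
}}

```text
clock: 1.25
position: [429.5, 186.2, 282.7]
ee_rot: [-0.468, 0.529, 0.468, 0.531]
contact_force: [1.0, 0.7, 0.2]
gripper_width: 85.5
```

>>> {"method": "arm_command", "body": {
  "increments": [
    [[0, 0, 0], [22, -40, 0], 0],
    [[0, 0, 0], [44, -80, 0], 0],
    [[0, 0, 0], [66, -120, 0], 0],
    [[0, 0, 0], [88, -160, 0], 0],
    [[0, 0, 0], [110, -200, 0], 0]
  ]
}}

```text
clock: 1.75
position: [540.1, -15.7, 282.9]
ee_rot: [-0.469, 0.528, 0.468, 0.531]
contact_force: [0.6, 0.8, 0.3]
gripper_width: 85.6
```

>>> {"method": "arm_command", "body": {
  "increments": [
    [[0, 0, 0], [15, -25, 0], 0],
    [[0, 0, 0], [30, -50, 0], 0],
    [[0, 0, 0], [45, -75, 0], 0],
    [[0, 0, 0], [55, -100, 0], 0],
    [[0, 0, 0], [55, -100, 0], 0]
  ]
}}

```text
clock: 2.25
position: [595.7, -118.1, 281.8]
ee_rot: [-0.467, 0.53, 0.467, 0.531]
contact_force: [-0.7, 0.2, -0.1]
gripper_width: 85.3
```

```bash
python3 - <<'E'
from h import *
go([593,-130,270],-6.6)
E
```

```text
turn [-0.1  0.1  0.6] shift [ -2.7 -11.9 -11.8] at [ 595.7 -118.1  281.8] F [-0.7  0.2 -0.1] w 85.3 t 2.2 j6 -0.2
```

```bash
python3 - <<'E'
from h import *
im,d,c=cam('wrist');cv2.imwrite('pics/w1.png',im);W=cloud(c,d);np.savez('w1.npz',W=W,d=d,T=c['T']);
g=cv2.resize(im,(800,500))
cv2.imwrite('pics/w1b.png',g)
E
```

```text
(no output)
```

View pics/w1b.png

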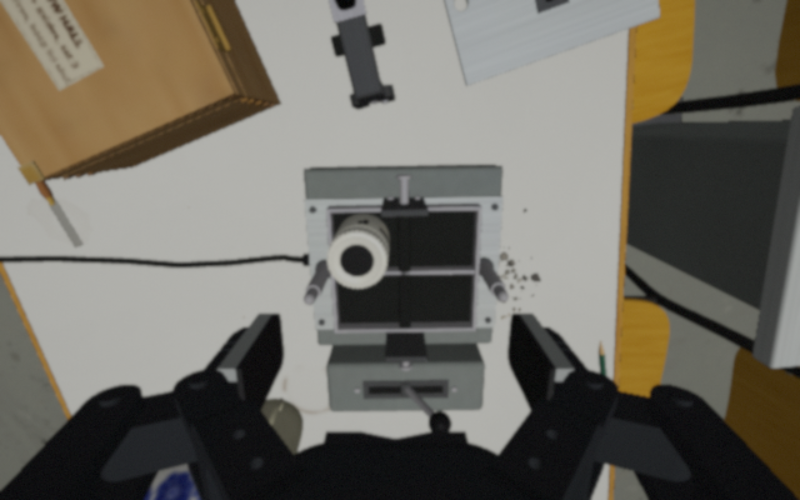

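The wrist view shows stud tips at about (250,238) and (401,238) in native pixels. The tall pot is at (287,208), the knob at (352,338), and the other three pockets are empty.

```bash
python3 - <<'E'
from h import *
z=np.load('w1.npz');W=z['W'];c=dict(T=z['T']);r=imaging.camera_info('wrist');c.update(f=200/np.tan(np.radians(r['vfov'])/2),cx=r['cx'],cy=r['cy'])
Z=W[...,2]
S=[]
for nm,g in(('front',(511,-49)),('back',(675,-66))):
    P=W[(np.hypot(W[...,0]-g[0],W[...,1]-g[1])<18)&(Z>100)&(Z<140)]
    top=P[P[:,2]>P[:,2].max()-8]
    print(nm,len(P),P[:,2].max().round(1),top.mean(0).round(1),np.median(P[P[:,2]>112],0).round(1))
    S.append(top.mean(0))
for p in((250,238),(401,238)): print(onplane(c,*p,129).round(1))
a=np.array(S);v=a[1]-a[0];print('len',np.linalg.norm(v[:2]),'yaw',np.degrees(np.arctan2(v[1],v[0])),'ctr',a.mean(0))
P=W[(Z>118)&(Z<128)&(np.hypot(W[...,0]-628,W[...,1]+96)<45)]
print('tall',np.median(P[:,2]),cv2.minEnclosingCircle(P[:,:2].astype(np.float32)))
P=W[(Z>30)&(Z<41)&(abs(W[...,0]-593)<150)&(abs(W[...,1]+57)<150)].astype(np.float32);print('plinth',np.median(P[:,2]),cv2.minAreaRect(P[:,:2]))
P=W[(Z>66)&(Z<77)&(abs(W[...,0]-600)<150)&(abs(W[...,1]-75)<60)].astype(np.float32);print('housing',np.median(P[:,2]),cv2.minAreaRect(P[:,:2]))
P=W[(Z>104)&(Z<145)&(abs(W[...,0]-575)<40)&(abs(W[...,1]-78)<20)];print('knob',len(P),P.mean(0),P[:,2].max())
P=W[(Z>104)&(Z<116)&(abs(W[...,0]-593)<40)&(abs(W[...,1]+57)<110)]
for s in(1,-1):
    Q=P[(P[:,1]+57)*s>40];print('cheek',len(Q),Q.mean(0) if len(Q) else 0)
E
```

```text
front 208 130.7 [511.9 -49.5 127.6] [512.7 -50.6 126. ]
back 201 130.6 [673.3 -67.3 127.1] [672.6 -68.3 126.1]
[670.2 -67.7 129. ]
[513.4 -48.  129. ]
len 162.37984474293762 yaw -6.291566234851761 ctr [592.63249424 -58.37323663 127.35064533]
tall 122.28349236114155 ((629.4103393554688, -94.15058135986328), 25.68920135498047)Traceback (most recent call last):
  File "<stdin>", line 14, in <module>
cv2.error: OpenCV(4.12.0) /io/opencv/modules/imgproc/src/convhull.cpp:143: error: (-215:Assertion failed) total >= 0 && (depth == CV_32F || depth == CV_32S) in function 'convexHull'
```

>>> {"method": "arm_command", "body": {
  "increments": [
    [[0, 0, 0.5], [33, 24, 0], 0],
    [[0, 0, 0.5], [33, 24, -50], 0],
    [[0, 0, 0.5], [33, 24, -100], 0],
    [[0, 0, 0.5], [33, 24, -130], 0],
    [[0, 0, 0.5], [33, 24, -150], 0]
  ]
}}

```text
clock: 2.8
position: [626.2, -91.7, 128.9]
ee_rot: [-0.469, 0.528, 0.472, 0.528]
contact_force: [0.0, -0.6, -0.3]
gripper_width: 85.4
```

>>> {"method": "arm_command", "body": {
  "increments": [
    [[0, 0, 0], [0, 0, -20], 0],
    [[0, 0, 0], [0, 0, -40], 0],
    [[0, 0, 0], [0, 0, -54], 0],
    [[0, 0, 0], [0, 0, -54], 0],
    [[0, 0, 0], [0, 0, -54], 1]
  ]
}}

```text
clock: 3.3
position: [626.6, -91.4, 75.5]
ee_rot: [-0.469, 0.528, 0.472, 0.528]
contact_force: [-0.2, -0.5, 0.6]
gripper_width: 73.2
```

>>> {"method": "arm_command", "body": {
  "increments": [
    [[0, 0, 0], [0, 0, 0], 1],
    [[0, 0, 0], [0, 0, 0], 1],
    [[0, 0, 0], [0, 0, 0], 1],
    [[0, 0, 0], [0, 0, 0], 1],
    [[0, 0, 0], [0, 0, 0], 1]
  ]
}}

```text
clock: 3.8
position: [628.3, -91.3, 77.8]
ee_rot: [-0.471, 0.527, 0.471, 0.529]
contact_force: [0.6, 0.4, 5.6]
gripper_width: 49.9
```

```bash
python3 - <<'E'
from h import *
go([629,-94,78],-6.3)
z=np.load('w1.npz');W=z['W'];Z=W[...,2]
P=W[(Z>30)&(Z<41)&(abs(W[...,0]-593)<130)&(abs(W[...,1]+57)<130)].astype(np.float32);print('plinth',np.median(P[:,2]),cv2.minAreaRect(P[:,:2].copy()) if len(P) else 0)
P=W[(Z>68)&(Z<76)&(abs(W[...,0]-600)<150)&(abs(W[...,1]-75)<60)].astype(np.float32);print('housing',np.median(P[:,2]),cv2.minAreaRect(P[:,:2].copy()))
P=W[(Z>104)&(Z<145)&(abs(W[...,0]-575)<40)&(abs(W[...,1]-78)<20)];print('knob',len(P),P.mean(0),P[:,2].max())
P=W[(Z>104)&(Z<116)&(abs(W[...,0]-593)<40)&(abs(W[...,1]+57)<110)]
for s in(1,-1):
    Q=P[(P[:,1]+57)*s>40];print('cheek',len(Q),Q.mean(0) if len(Q) else 0)
E
```

```text
turn [-0.1  0.1  0.3] shift [ 0.7 -2.7  0.2] at [628.3 -91.3  77.8] F [0.6 0.4 5.6] w 49.9 t 3.8 j6 -0.22
plinth 36.524612 ((592.8292236328125, -55.33262634277344), (204.3048858642578, 199.71636962890625), 83.6569595336914)
housing 72.51039 ((606.9291381835938, 72.33013916015625), (61.904476165771484, 169.26947021484375), 83.67739868164062)
knob 310 [577.7381083   71.18394967 125.427191  ] 134.9716960407087
cheek 233 [600.47308625  11.02460153 109.01060644]
cheek 365 [ 593.98563539 -123.12903517  109.91007248]
```

>>> {"method": "arm_command", "body": {
  "increments": [
    [[0, 0, 0], [0, 0, 25], 1],
    [[0, 0, 0], [0, 0, 65], 1],
    [[0, 0, 0], [0, 0, 105], 1],
    [[0, 0, 0], [-25, 25, 110], 1],
    [[0, 0, 0], [-60, 60, 110], 1]
  ]
}}

```text
clock: 4.3
position: [569.1, -31.5, 189.1]
ee_rot: [-0.47, 0.526, 0.469, 0.531]
contact_force: [-0.5, 2.1, -1.8]
gripper_width: 49.9
```

>>> {"method": "arm_command", "body": {
  "increments": [
    [[0, 0, 0], [-35, 35, 0], 1],
    [[0, 0, 0], [-70, 70, 0], 1],
    [[0, 0, 0], [-105, 105, 0], 1],
    [[0, 0, 0], [-140, 140, 0], 1],
    [[0, 0, 0], [-148, 152, 0], 1]
  ]
}}

```text
clock: 4.8
position: [417.3, 121.6, 188.9]
ee_rot: [-0.471, 0.526, 0.47, 0.53]
contact_force: [1.2, 0.3, -0.8]
gripper_width: 49.5
```

```bash
python3 - <<'E'
from h import *
go([420,120,28],-6.3)
E
```

```text
turn [-0.2  0.2  0.3] shift [   2.7   -1.6 -160.9] at [417.3 121.6 188.9] F [ 1.2  0.3 -0.8] w 49.5 t 4.8 j6 -0.77
```

>>> {"method": "arm_command", "body": {
  "increments": [
    [[0, 0, 0], [0, 0, -45], 1],
    [[0, 0, 0], [0, 0, -90], 1],
    [[0, 0, 0], [0, 0, -130], 1],
    [[0, 0, 0], [0, 0, -150], 1],
    [[0, 0, 0], [0, 0, -155], 1]
  ]
}}

```text
clock: 5.3
position: [415.4, 120.2, 31.7]
ee_rot: [-0.47, 0.528, 0.471, 0.528]
contact_force: [-0.4, 0.1, -0.5]
gripper_width: 49.7
```

>>> {"method": "arm_command", "body": {
  "increments": [
    [[0, 0, 0], [0, 0, -2], 1],
    [[0, 0, 0], [0, 0, -4], 1],
    [[0, 0, 0], [0, 0, -6], 1],
    [[0, 0, 0], [0, 0, -7.5], 1],
    [[0, 0, 0], [0, 0, -7.5], 1]
  ]
}}

```text
clock: 5.8
position: [416.1, 120.6, 25.7]
ee_rot: [-0.47, 0.528, 0.471, 0.528]
contact_force: [-0.9, -0.3, 6.9]
gripper_width: 49.9
```

>>> {"method": "arm_command", "body": {
  "increments": [
    [[0, 0, 0], [0, 0, 1], 0.5],
    [[0, 0, 0], [0, 0, 1], 0],
    [[0, 0, 0], [0, 0, 1], 0],
    [[0, 0, 0], [0, 0, 1], 0],
    [[0, 0, 0], [0, 0, 1], 0]
  ]
}}

```text
clock: 6.3
position: [416.1, 120.6, 26.7]
ee_rot: [-0.47, 0.528, 0.47, 0.528]
contact_force: [1.6, -0.4, 1.2]
gripper_width: 85.6
```

>>> {"method": "arm_command", "body": {
  "increments": [
    [[0, 0, 0], [0, 0, 30], 0],
    [[0, 0, 0], [0, 0, 75], 0],
    [[0, 0, 0], [0, 0, 125], 0],
    [[0, 0, 0], [5, 40, 150], 0],
    [[0, 0, 0], [10, 80, 150], 0]
  ]
}}

```text
clock: 6.8
position: [428.3, 202.6, 181.6]
ee_rot: [-0.47, 0.524, 0.47, 0.532]
contact_force: [1.3, 0.0, -0.2]
gripper_width: 85.2
```

```bash
python3 - <<'E'
from h import *
im,d,c=cam('wrist');cv2.imwrite('pics/w2.png',im);W=cloud(c,d);Z=W[...,2]
for k,g,z0,z1 in(('red',(557,402),50,62),('blulid',(445,271),50,62),('blue',(419,367),50,62),('tall',(416,120),60,80)):
    P=W[(np.hypot(W[...,0]-g[0],W[...,1]-g[1])<40)&(Z>z0)&(Z<z1)]
    if len(P)>5: print(k,len(P),np.median(P[:,2]).round(1),cv2.minEnclosingCircle(P[:,:2].astype(np.float32)))
go([445,271,25])
E
```

```text
red 61 53.1 ((539.96875, 384.0970153808594), 7.548880577087402)
blulid 1639 56.5 ((443.824462890625, 270.330322265625), 23.38007354736328)
blue 1074 56.4 ((418.22528076171875, 367.98065185546875), 23.25906753540039)
tall 3446 70.5 ((414.8720397949219, 118.88260650634766), 25.54295539855957)
turn None shift [  15.6   63.7 -154.7] at [429.4 207.3 179.7] F [2.3 5.2 0.2] w 85.6 t 6.8 j6 -0.91
```

>>> {"method": "arm_command", "body": {
  "increments": [
    [[0, 0, 0], [8, 32, 0], 0],
    [[0, 0, 0], [15, 63, 0], 0],
    [[0, 0, 0], [15, 63, -45], 0],
    [[0, 0, 0], [15, 63, -80], 0],
    [[0, 0, 0], [15, 63, -100], 0]
  ]
}}

```text
clock: 7.35
position: [442.7, 269.1, 76.4]
ee_rot: [-0.471, 0.525, 0.471, 0.53]
contact_force: [1.1, -0.4, 0.3]
gripper_width: 85.6
```

>>> {"method": "arm_command", "body": {
  "increments": [
    [[0, 0, 0], [0, 0, -20], 0],
    [[0, 0, 0], [0, 0, -40], 0],
    [[0, 0, 0], [0, 0, -53], 0],
    [[0, 0, 0], [0, 0, -53], 0],
    [[0, 0, 0], [0, 0, -53], 1]
  ]
}}

```text
clock: 7.85
position: [442.8, 269.1, 23.3]
ee_rot: [-0.471, 0.525, 0.471, 0.529]
contact_force: [0.2, 0.7, 0.4]
gripper_width: 73.3
```

>>> {"method": "arm_command", "body": {
  "increments": [
    [[0, 0, 0], [0, 0, 0], 1],
    [[0, 0, 0], [0, 0, 0], 1],
    [[0, 0, 0], [0, 0, 0], 1],
    [[0, 0, 0], [0, 0, 0], 1],
    [[0, 0, 0], [0, 0, 0], 1]
  ]
}}

```text
clock: 8.35
position: [443.8, 270.0, 24.8]
ee_rot: [-0.471, 0.524, 0.471, 0.53]
contact_force: [0.6, -0.5, 6.1]
gripper_width: 44.9
```

```bash
python3 - <<'E'
from h import *
go([444,270,26],-6.3)
E
```

```text
turn [-0.3  0.4  0.1] shift [ 0.2 -0.   1.2] at [443.8 270.   24.8] F [ 0.6 -0.5  6.1] w 44.9 t 8.3 j6 -0.97
```

>>> {"method": "arm_command", "body": {
  "increments": [
    [[0, 0, 0], [0, 0, 30], 1],
    [[0, 0, 0], [0, 0, 80], 1],
    [[0, 0, 0], [0, 0, 130], 1],
    [[0, 0, 0], [15, -30, 165], 1],
    [[0, 0, 0], [35, -70, 165], 1]
  ]
}}

```text
clock: 8.85
position: [481.4, 202.2, 196.0]
ee_rot: [-0.473, 0.518, 0.472, 0.534]
contact_force: [1.4, 0.5, -2.2]
gripper_width: 44.5
```

>>> {"method": "arm_command", "body": {
  "increments": [
    [[0, 0, 0], [20, -40, 0], 1],
    [[0, 0, 0], [40, -80, 0], 1],
    [[0, 0, 0], [60, -120, 0], 1],
    [[0, 0, 0], [80, -160, 0], 1],
    [[0, 0, 0], [100, -200, 0], 1]
  ]
}}

```text
clock: 9.35
position: [581.2, 0.5, 195.6]
ee_rot: [-0.473, 0.519, 0.472, 0.534]
contact_force: [0.3, 0.4, -0.3]
gripper_width: 44.7
```

>>> {"method": "arm_command", "body": {
  "increments": [
    [[0, 0, 0], [20, -40, 0], 1],
    [[0, 0, 0], [40, -80, 0], 1],
    [[0, 0, 0], [48, -93, 0], 1],
    [[0, 0, 0], [48, -93, 0], 1],
    [[0, 0, 0], [48, -93, 0], 1]
  ]
}}

```text
clock: 9.85
position: [628.5, -92.1, 195.0]
ee_rot: [-0.472, 0.519, 0.473, 0.533]
contact_force: [0.0, 0.9, -1.3]
gripper_width: 44.8
```

```bash
python3 - <<'E'
from h import *
go([627,-93.3,77],-6.3)
E
```

```text
turn [-0.8  0.8 -0.1] shift [  -1.5   -1.2 -118. ] at [628.5 -92.1 195. ] F [ 0.   0.9 -1.3] w 44.8 t 9.8 j6 -0.2
```

>>> {"method": "arm_command", "body": {
  "increments": [
    [[-0.8, 0.8, 0], [-1.5, -1.2, -40], 1],
    [[-0.8, 0.8, 0], [-1.5, -1.2, -80], 1],
    [[-0.8, 0.8, 0], [-1.5, -1.2, -100], 1],
    [[-0.8, 0.8, 0], [-1.5, -1.2, -110], 1],
    [[-0.8, 0.8, 0], [-1.5, -1.2, -114], 1]
  ]
}}

```text
clock: 10.35
position: [626.6, -92.1, 80.5]
ee_rot: [-0.473, 0.526, 0.473, 0.526]
contact_force: [0.2, -0.2, -1.6]
gripper_width: 44.8
```

>>> {"method": "arm_command", "body": {
  "increments": [
    [[0, 0, 0], [0, 0, -1], 1],
    [[0, 0, 0], [0, 0, -2], 1],
    [[0, 0, 0], [0, 0, -3], 1],
    [[0, 0, 0], [0, 0, -4], 1],
    [[0, 0, 0], [0, 0, -4], 1]
  ]
}}

```text
clock: 10.85
position: [626.8, -92.2, 77.0]
ee_rot: [-0.473, 0.526, 0.473, 0.526]
contact_force: [-0.2, 0.5, -0.2]
gripper_width: 44.7
```

>>> {"method": "arm_command", "body": {
  "increments": [
    [[0, 0, 0], [0, 0, -1], 1],
    [[0, 0, 0], [0, 0, -1], 0.5],
    [[0, 0, 0], [0, 0, -1], 0],
    [[0, 0, 0], [0, 0, -1], 0],
    [[0, 0, 0], [0, 0, -1], 0]
  ]
}}

```text
clock: 11.35
position: [626.9, -92.3, 75.7]
ee_rot: [-0.473, 0.526, 0.473, 0.526]
contact_force: [0.1, -0.2, 0.4]
gripper_width: 84.6
```

>>> {"method": "arm_command", "body": {
  "increments": [
    [[0, 0, 0], [0, 0, 25], 0],
    [[0, 0, 0], [0, 0, 65], 0],
    [[0, 0, 0], [0, 0, 110], 0],
    [[0, 0, 0], [-5, 40, 120], 0],
    [[0, 0, 0], [-10, 90, 120], 0]
  ]
}}

```text
clock: 11.85
position: [618.4, -3.0, 198.9]
ee_rot: [-0.473, 0.525, 0.47, 0.529]
contact_force: [1.3, 0.5, -1.0]
gripper_width: 85.1
```

>>> {"method": "arm_command", "body": {
  "increments": [
    [[0, 0, 0], [-7, 45, 0], 0],
    [[0, 0, 0], [-14, 90, 0], 0],
    [[0, 0, 0], [-21, 135, 0], 0],
    [[0, 0, 0], [-28, 180, 0], 0],
    [[0, 0, 0], [-35, 230, 0], 0]
  ]
}}

```text
clock: 12.35
position: [583.0, 228.0, 198.9]
ee_rot: [-0.473, 0.525, 0.47, 0.529]
contact_force: [1.2, -0.2, -0.1]
gripper_width: 85.6
```

```bash
python3 - <<'E'
from h import *
im,d,c=cam('wrist');cv2.imwrite('pics/w3.png',im);W=cloud(c,d);Z=W[...,2]
for k,g,z0,z1 in(('red',(557,402),50,62),):
    P=W[(np.hypot(W[...,0]-g[0],W[...,1]-g[1])<40)&(Z>z0)&(Z<z1)]
    if len(P)>5: print(k,len(P),np.median(P[:,2]).round(1),cv2.minEnclosingCircle(P[:,:2].astype(np.float32)))
go([557,402,25],-6.3)
E
```

```text
red 1144 56.4 ((554.204833984375, 401.1258544921875), 23.5806941986084)
turn [-0.2  0.5 -0.3] shift [ -25.7  167.1 -173.6] at [582.7 234.9 198.6] F [1.8 2.4 0. ] w 85.7 t 12.4 j6 -0.75
```

Red pot measured at (555,401.3); shift from here is (-28,+166,-174).

>>> {"method": "arm_command", "body": {
  "increments": [
    [[0, 0, 0], [-9, 45, 0], 0],
    [[0, 0, 0], [-18, 90, 0], 0],
    [[0, 0, 0], [-25, 135, -20], 0],
    [[0, 0, 0], [-28, 166, -50], 0],
    [[0, 0, 0], [-28, 166, -90], 0]
  ]
}}

```text
clock: 12.9
position: [554.9, 406.3, 109.0]
ee_rot: [-0.476, 0.519, 0.473, 0.53]
contact_force: [0.5, 0.4, -0.6]
gripper_width: 85.4
```

>>> {"method": "arm_command", "body": {
  "increments": [
    [[0, 0, 0], [0, 0, -25], 0],
    [[0, 0, 0], [0, 0, -50], 0],
    [[0, 0, 0], [0, 0, -70], 0],
    [[0, 0, 0], [0, 0, -80], 0],
    [[0, 0, 0], [0, 0, -80], 0]
  ]
}}

```text
clock: 13.4
position: [554.3, 405.5, 27.0]
ee_rot: [-0.476, 0.52, 0.473, 0.529]
contact_force: [0.5, 0.8, 0.7]
gripper_width: 85.3
```

```bash
python3 - <<'E'
from h import *
go([555,401,25],-6.3)
E
```

```text
turn [-0.3  0.7 -0.6] shift [ 0.7 -4.5 -2. ] at [554.3 405.5  27. ] F [0.5 0.8 0.7] w 85.3 t 13.4 j6 -0.97
```

>>> {"method": "arm_command", "body": {
  "increments": [
    [[0, 0.7, 0], [1, -4.5, -2], 0],
    [[0, 0.7, 0], [1, -4.5, -2], 0],
    [[0, 0.7, 0], [1, -4.5, -2], 1],
    [[0, 0.7, 0], [1, -4.5, -2], 1],
    [[0, 0.7, 0], [1, -4.5, -2], 1]
  ]
}}

```text
clock: 13.9
position: [555.7, 401.3, 26.0]
ee_rot: [-0.473, 0.523, 0.476, 0.526]
contact_force: [-2.6, -0.9, 10.3]
gripper_width: 44.9
```

>>> {"method": "arm_command", "body": {
  "increments": [
    [[0, 0, 0], [0, 0, 0], 1],
    [[0, 0, 0], [0, 0, 0], 1],
    [[0, 0, 0], [0, 0, 0], 1],
    [[0, 0, 0], [0, 0, 0], 1],
    [[0, 0, 0], [0, 0, 0], 1]
  ]
}}

```text
clock: 14.4
position: [555.6, 401.3, 26.1]
ee_rot: [-0.473, 0.523, 0.476, 0.526]
contact_force: [-1.2, -0.7, 2.4]
gripper_width: 44.6
```

>>> {"method": "arm_command", "body": {
  "increments": [
    [[0, 0, 0], [0, 0, 30], 1],
    [[0, 0, 0], [0, 0, 75], 1],
    [[0, 0, 0], [0, 0, 120], 1],
    [[0, 0, 0], [0, -40, 165], 1],
    [[0, 0, 0], [0, -85, 165], 1]
  ]
}}

```text
clock: 14.9
position: [557.8, 321.3, 196.0]
ee_rot: [-0.474, 0.518, 0.477, 0.529]
contact_force: [0.9, -0.2, -1.3]
gripper_width: 44.7
```

>>> {"method": "arm_command", "body": {
  "increments": [
    [[0, 0, 0], [0, -45, 0], 1],
    [[0, 0, 0], [0, -90, 0], 1],
    [[0, 0, 0], [0, -135, 0], 1],
    [[0, 0, 0], [0, -180, 0], 1],
    [[0, 0, 0], [0, -225, 0], 1]
  ]
}}

```text
clock: 15.4
position: [557.2, 94.4, 195.6]
ee_rot: [-0.474, 0.518, 0.477, 0.528]
contact_force: [0.8, 0.2, -0.5]
gripper_width: 44.3
```

>>> {"method": "arm_command", "body": {
  "increments": [
    [[0, 0, 0], [0, -45, 0], 1],
    [[0, 0, 0], [0, -85, 0], 1],
    [[0, 0, 0], [0, -100, 0], 1],
    [[0, 0, 0], [0, -100, 0], 1],
    [[0, 0, 0], [0, -100, 0], 1]
  ]
}}

```text
clock: 15.9
position: [557.1, -5.4, 195.3]
ee_rot: [-0.474, 0.518, 0.477, 0.529]
contact_force: [-0.0, 0.4, -1.4]
gripper_width: 44.6
```

```bash
python3 - <<'E'
from h import *
go([558.4,-21.3,77],-6.3)
E
```

```text
turn [-0.7  0.5 -0.8] shift [   1.3  -15.9 -118.3] at [557.1  -5.4 195.3] F [-0.   0.4 -1.4] w 44.6 t 15.9 j6 -0.37
```

>>> {"method": "arm_command", "body": {
  "increments": [
    [[-0.7, 0.5, -0.8], [1.3, -16, -20], 1],
    [[-0.7, 0.5, -0.8], [1.3, -16, -60], 1],
    [[-0.7, 0.5, -0.8], [1.3, -16, -90], 1],
    [[-0.7, 0.5, -0.8], [1.3, -16, -107], 1],
    [[-0.7, 0.5, -0.8], [1.3, -16, -113], 1]
  ]
}}

```text
clock: 16.4
position: [557.3, -20.1, 79.9]
ee_rot: [-0.471, 0.527, 0.473, 0.525]
contact_force: [-0.4, 0.5, -0.9]
gripper_width: 45.1
```

>>> {"method": "arm_command", "body": {
  "increments": [
    [[0, 0, 0], [0, 0, -1], 1],
    [[0, 0, 0], [0, 0, -2], 1],
    [[0, 0, 0], [0, 0, -3], 1],
    [[0, 0, 0], [0, 0, -4], 1],
    [[0, 0, 0], [0, 0, -5], 1]
  ]
}}

```text
clock: 16.9
position: [558.3, -19.8, 77.9]
ee_rot: [-0.472, 0.526, 0.473, 0.526]
contact_force: [-4.4, 3.2, 15.5]
gripper_width: 44.8
```

>>> {"method": "arm_command", "body": {
  "increments": [
    [[0, 0, 0], [0, 0, 0], 0.5],
    [[0, 0, 0], [0, 0, 0], 0],
    [[0, 0, 0], [0, 0, 0], 0],
    [[0, 0, 0], [0, 0, 0], 0],
    [[0, 0, 0], [0, 0, 0], 0]
  ]
}}

```text
clock: 17.4
position: [558.2, -19.8, 77.8]
ee_rot: [-0.472, 0.527, 0.473, 0.525]
contact_force: [0.0, 0.7, -0.9]
gripper_width: 85.4
```

>>> {"method": "arm_command", "body": {
  "increments": [
    [[0, 0, 0], [0, 0, 25], 0],
    [[0, 0, 0], [0, 0, 70], 0],
    [[0, 0, 0], [0, 0, 120], 0],
    [[0, 0, 0], [0, 0, 170], 0],
    [[0, 0, 0], [0, 0, 200], 0]
  ]
}}

```text
clock: 17.9
position: [559.4, -20.0, 282.4]
ee_rot: [-0.474, 0.525, 0.472, 0.527]
contact_force: [0.3, -0.3, -0.5]
gripper_width: 85.2
```

>>> {"method": "arm_command", "body": {
  "increments": [
    [[0, 0, 0], [0, -45, 0], 0],
    [[0, 0, 0], [0, -90, 0], 0],
    [[0, 0, 0], [0, -110, 0], 0],
    [[0, 0, 0], [0, -110, 0], 0],
    [[0, 0, 0], [0, -110, 0], 0]
  ]
}}

```text
clock: 18.4
position: [559.2, -130.2, 282.0]
ee_rot: [-0.473, 0.525, 0.472, 0.527]
contact_force: [-0.6, 1.4, -0.5]
gripper_width: 85.4
```

```bash
python3 - <<'E'
from h import *
im,d,c=cam('wrist');cv2.imwrite('pics/w4.png',cv2.resize(im,(800,500)));W=cloud(c,d);Z=W[...,2];np.savez('w4.npz',W=W,T=c['T'])
for g in((627,-93),(558,-21)):
    P=W[(np.hypot(W[...,0]-g[0],W[...,1]-g[1])<36)&(Z>103)&(Z<113)]
    if len(P)>5: print(len(P),np.median(P[:,2]).round(1),cv2.minEnclosingCircle(P[:,:2].astype(np.float32)))
S=[]
for nm,g in(('front',(512,-49)),('back',(674,-67))):
    P=W[(np.hypot(W[...,0]-g[0],W[...,1]-g[1])<12)&(Z>100)&(Z<140)]
    top=P[P[:,2]>P[:,2].max()-4];S.append(top.mean(0));print(nm,P[:,2].max(),S[-1])
v=S[1]-S[0];print(np.hypot(*v[:2]),np.degrees(np.arctan2(v[1],v[0])),(S[0]+S[1])/2)
go([592.7,-57.5,300],-6.3)
for n in('top','side'):
    im,d,c=cam(n);W=cloud(c,d);Z=W[...,2]
    P=W[(np.hypot(W[...,0]-429,W[...,1]+315)<110)&(Z>20)&(Z<45)];print('plategrip',len(P),cv2.minAreaRect(P[:,:2].astype(np.float32)),np.median(P[:,2]))
    if n=='side':
        P=W[(np.hypot(W[...,0]-611,W[...,1]+310)<60)&(Z>128)&(Z<150)];print('yokegrip',cv2.minAreaRect(P[:,:2].astype(np.float32)))
E
```

```text
1309 108.6 ((624.42529296875, -91.34717559814453), 23.261899948120117)
1141 108.5 ((557.685302734375, -19.728422164916992), 23.4976749420166)
front 130.30582206436412 [511.41926701 -49.04352857 128.52156535]
back 129.34790736537013 [673.21390612 -69.69428354 127.06671793]
163.10720071486594 -7.273653044226556 [592.31658656 -59.36890605 127.79414164]
turn [-0.   0.2 -0.2] shift [33.4 72.1 17.9] at [ 559.3 -129.6  282.1] F [0.1 0.4 0.5] w 85.2 t 18.4 j6 -0.16
plategrip 92 ((454.698486328125, -291.5069580078125), (13.599823951721191, 52.175418853759766), 10.787474632263184) 32.55499076065473
plategrip 132 ((455.5433654785156, -294.09234619140625), (14.774876594543457, 54.03863525390625), 11.851252555847168) 28.13281647125922
yokegrip ((611.7066040039062, -310.22625732421875), (14.897610664367676, 63.067970275878906), 5.941795349121094)
```

View pics/w4.png

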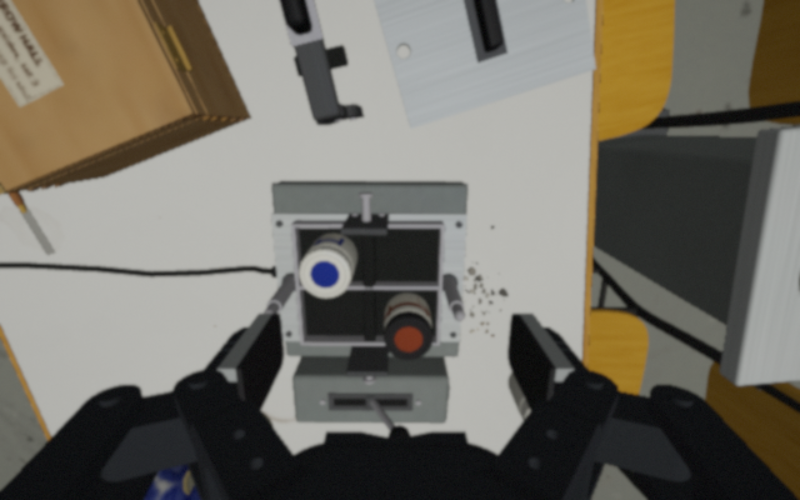

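Both pots stand in their pockets with tops at about 108.5. The plate was knocked aside and its grip is now near (455,-293). To cancel camera bias, I'll look at the studs and then the plate from the same relative height.

>>> {"method": "arm_command", "body": {
  "increments": [
    [[0, 0, 0], [17, 43, -20], 0],
    [[0, 0, 0], [33, 87, -45], 0],
    [[0, 0, 0], [33, 87, -72], 0],
    [[0, 0, 0], [33, 87, -72], 0],
    [[0, 0, 0], [33, 87, -72], 0]
  ]
}}

```text
clock: 19.05
position: [592.6, -41.6, 210.7]
ee_rot: [-0.474, 0.524, 0.472, 0.526]
contact_force: [0.7, 0.4, 1.1]
gripper_width: 85.7
```

```bash
cat > fit.py <<'E'
from h import *
from scipy.optimize import least_squares
def stud(W,g,dz=0):
    Z=W[...,2];P=W[(np.hypot(W[...,0]-g[0],W[...,1]-g[1])<11)&(Z>116)&(Z<135)]
    def f(p):
        q=P-np.array([p[0],p[1],p[2]]);q=q.copy();q[:,2]=np.maximum(q[:,2],0);return np.linalg.norm(q,axis=1)-5
    r=least_squares(f,[g[0],g[1],124],loss='soft_l1');return r.x,len(P),np.std(r.fun)
E
python3 - <<'E'
from fit import *
s=readout.read_state();print(s['position'],s['joint_vel'].round(3))
S=[]
for i in range(2):
    im,d,c=cam('wrist');W=cloud(c,d)
    if i==0: cv2.imwrite('pics/w5.png',im);np.savez('w5.npz',W=W,T=c['T'])
    a,b=stud(W,(511.7,-49.3)),stud(W,(673.3,-68.5));print(a,b);v=b[0]-a[0];print(np.hypot(*v[:2]),np.degrees(np.arctan2(v[1],v[0])),(a[0]+b[0])/2)
    print(proj(c,a[0]+[0,0,5]),proj(c,b[0]+[0,0,5]))
E
```

```text
[592.58322321 -41.62181042 210.67599269] [-0.02  -0.029  0.036  0.008  0.002 -0.   ]
(array([511.49977677, -47.68596455, 124.86271693]), 188, np.float64(0.4402298909232946)) (array([674.59059166, -65.67602356, 124.79665254]), 189, np.float64(0.46901007361344377))
164.08002963294393 -6.294677592444615 [593.04518422 -56.68099405 124.82968473]
(np.float64(420.2749833857331), np.float64(188.55069430923697)) (np.float64(202.50747135911408), np.float64(186.8015156826909))
(array([511.4939953 , -47.66187392, 124.86625955]), 188, np.float64(0.44717347412517455)) (array([674.49502233, -65.68696222, 124.79194615]), 188, np.float64(0.45591655449240365))
163.99462985081777 -6.310281638075295 [592.99450881 -56.67441807 124.82910285]
(np.float64(420.9214520617854), np.float64(188.6176634058535)) (np.float64(204.37572504949887), np.float64(186.8559429400522))
```

View pics/w5.png

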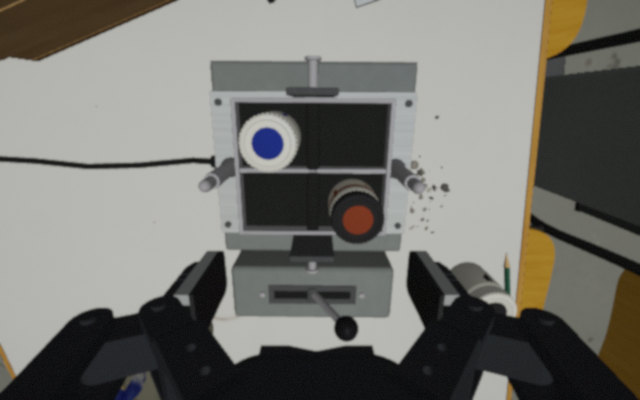

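>>> {"method": "arm_command", "body": {
  "increments": [
    [[0, 0, 0], [-22, -38, 0], 0],
    [[0, 0, 0], [-44, -76, 0], 0],
    [[0, 0, 0], [-66, -114, 0], 0],
    [[0, 0, 0], [-88, -152, 0], 0],
    [[0, 0, 0], [-110, -190, 0], 0]
  ]
}}

```text
clock: 19.65
position: [482.7, -234.6, 214.7]
ee_rot: [-0.476, 0.523, 0.47, 0.529]
contact_force: [0.6, 0.3, -0.4]
gripper_width: 84.9
```

>>> {"method": "arm_command", "body": {
  "increments": [
    [[0, 0, 0], [-15, -25, -20], 0],
    [[0, 0, 0], [-27, -46, -60], 0],
    [[0, 0, 0], [-27, -46, -100], 0],
    [[0, 0, 0], [-27, -46, -123], 0],
    [[0, 0, 0], [-27, -46, -123], 0]
  ]
}}

```text
clock: 20.15
position: [453.7, -281.0, 90.1]
ee_rot: [-0.474, 0.524, 0.471, 0.528]
contact_force: [0.5, -0.1, 0.6]
gripper_width: 85.5
```

```bash
python3 - <<'E'
from fit import *
s=readout.read_state();print(s['position'],s['joint_vel'].round(3))
im,d,c=cam('wrist');W=cloud(c,d);cv2.imwrite('pics/w6.png',im);np.savez('w6.npz',W=W,T=c['T'],d=d)
Z=W[...,2]
P=W[(np.hypot(W[...,0]-455,W[...,1]+293)<50)&(Z>26)&(Z<40)];print('grip',len(P),cv2.minAreaRect(P[:,:2].astype(np.float32)),np.median(P[:,2]))
m=((Z>3)&(Z<12)).astype(np.uint8);print('plate med z',np.nanmedian(Z[(Z>3)&(Z<12)]))
E
```

```text
[ 453.71394836 -281.02394343   90.12882157] [ 0.014 -0.048  0.064  0.027 -0.034  0.   ]
grip 1480 ((454.0932312011719, -293.87994384765625), (14.279729843139648, 51.82289123535156), 11.077529907226562) 32.43449698089299
plate med z 6.817073914723522
```

View pics/w6.png

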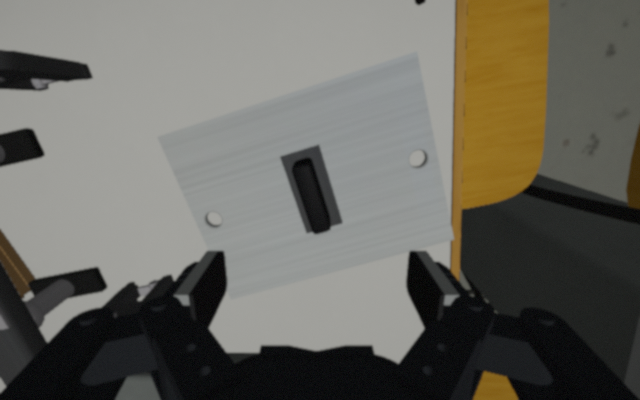

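```bash
python3 - <<'E'
from fit import *
im=cv2.imread('pics/w6.png');z=np.load('w6.npz');r=imaging.camera_info('wrist');c=dict(T=z['T'],f=200/np.tan(np.radians(r['vfov'])/2),cx=r['cx'],cy=r['cy'])
g=cv2.cvtColor(im,6).astype(float);H=[]
for u,v in((418,158),(214,219)):
    w=g[v-14:v+15,u-14:u+15];bg=np.median(w);hi=np.percentile(w,99);m=(w>(bg+hi)/2)
    n,l,st,ce=cv2.connectedComponentsWithStats(m.astype(np.uint8))
    k=l[14,14] or 1+np.argmax(st[1:,4]);yy,xx=np.nonzero(l==k)
    cu,cv=u-14+xx.mean(),v-14+yy.mean();p=onplane(c,cu,cv,3.8);H.append(p);print(bg,hi,st[k],(cu,cv),p)
v=H[1]-H[0];print(np.hypot(*v[:2]),np.degrees(np.arctan2(v[1],v[0])),sum(H)/2)
go([454,-294,50],11.1)
E
```

```text
147.0 162.0 [  6   7  13  14 143] (np.float64(416.02797202797206), np.float64(157.8111888111888)) [ 374.21295271 -309.31828683    3.8       ]
149.0 162.0 [ 9  8 12 10 95] (np.float64(214.4842105263158), np.float64(217.58947368421053)) [ 534.21192417 -278.10811969    3.8       ]
163.0145557996381 11.037785640859214 [ 454.21243844 -293.71320326    3.8       ]
turn [-0.   0.6 17.2] shift [ -1.5 -12.6 -42.2] at [ 455.5 -281.4   92.2] F [ 0.4 -0.6  0.6] w 85.5 t 20.2 j6 0.15
```

>>> {"method": "arm_command", "body": {
  "increments": [
    [[0, 0, 0], [0, 0, -4], 0],
    [[0, 0, 0], [0, 0, -4], 0],
    [[0, 0, 0], [0, 0, -4], 0],
    [[0, 0, 0], [0, 0, -4], 0],
    [[0, 0, 0], [0, 0, -4], 0]
  ]
}}

```text
clock: 20.7
position: [455.9, -281.4, 88.8]
ee_rot: [-0.476, 0.523, 0.469, 0.529]
contact_force: [0.1, 0.3, 0.1]
gripper_width: 85.4
```

```bash
cat > plate.py <<'E'
from fit import *
def holes(g0=(454.2,-293.8),yaw=11.05):
    s=readout.read_state();print(s['position'].round(1),s['joint_vel'].round(3))
    im,d,c=cam('wrist');W=cloud(c,d);Z=W[...,2];g=cv2.cvtColor(im,6).astype(float);H=[]
    a=np.radians(yaw)
    for k in(-82,82):
        u,v=np.round(proj(c,[g0[0]+k*np.cos(a),g0[1]+k*np.sin(a),3.8])).astype(int)
        w=g[v-12:v+13,u-12:u+13];m=(w>(np.median(w)+np.percentile(w,99))/2)
        n,l,st,ce=cv2.connectedComponentsWithStats(m.astype(np.uint8));kk=1+np.argmax(st[1:,4])
        H.append(onplane(c,u-12+ce[kk][0],v-12+ce[kk][1],3.8))
    v=H[1]-H[0];print('holes',np.hypot(*v[:2]),np.degrees(np.arctan2(v[1],v[0])),sum(H)/2)
    P=W[(np.hypot(W[...,0]-g0[0],W[...,1]-g0[1])<50)&(Z>26)&(Z<40)];print('grip',len(P),cv2.minAreaRect(P[:,:2].astype(np.float32)),np.median(P[:,2]))
E
python3 -c "
from plate import *
holes();holes();go([454.2,-293.8,50],11.05)"
```

```text
[ 455.9 -281.4   88.8] [ 0.002  0.005 -0.003  0.001  0.    -0.   ]
holes 163.04098490883288 11.102768149090936 [ 454.23813424 -293.70452895    3.8       ]
grip 1484 ((454.08392333984375, -294.0667724609375), (13.977627754211426, 51.56373977661133), 11.11589527130127) 32.49703510910014
[ 455.7 -281.4   88.6] [ 0.001  0.005 -0.005 -0.001  0.    -0.   ]
holes 163.2016279865889 11.09016478570242 [ 454.23462987 -293.71759785    3.8       ]
grip 1496 ((454.0317687988281, -293.9022521972656), (14.101386070251465, 51.70241928100586), 11.280780792236328) 32.453995446718295
turn [-0.   0.7 17.1] shift [ -1.5 -12.4 -38.5] at [ 455.7 -281.4   88.5] F [-1.3 -1.4 -0.4] w 85.4 t 20.8 j6 0.15
```

>>> {"method": "arm_command", "body": {
  "increments": [
    [[0, 0.4, 6], [-1.5, -12.4, 0], 0],
    [[0, 0.7, 12], [-1.5, -12.4, -15], 0],
    [[0, 0.7, 17.1], [-1.5, -12.4, -30], 0],
    [[0, 0.7, 17.1], [-1.5, -12.4, -40], 0],
    [[0, 0.7, 17.1], [-1.5, -12.4, -40], 0]
  ]
}}

```text
clock: 21.3
position: [453.1, -293.4, 47.0]
ee_rot: [-0.544, 0.451, 0.547, 0.45]
contact_force: [-0.6, 0.3, 0.3]
gripper_width: 85.8
```

```bash
python3 -c "
from h import *
go([454.2,-293.8,9.5],11.1)"
```

```text
turn [-0.1 -0.2  0.2] shift [  1.1  -0.4 -37.5] at [ 453.1 -293.4   47. ] F [-0.6  0.3  0.3] w 85.8 t 21.3 j6 0.46
```

>>> {"method": "arm_command", "body": {
  "increments": [
    [[0, -0.2, 0.2], [1.1, -0.4, -15], 0],
    [[0, -0.2, 0.2], [1.1, -0.4, -28], 0],
    [[0, -0.2, 0.2], [1.1, -0.4, -37], 0],
    [[0, -0.2, 0.2], [1.1, -0.4, -37], 0],
    [[0, -0.2, 0.2], [1.1, -0.4, -37], 0]
  ]
}}

```text
clock: 21.8
position: [454.7, -293.9, 10.5]
ee_rot: [-0.546, 0.449, 0.546, 0.45]
contact_force: [0.1, -0.3, -0.0]
gripper_width: 85.7
```

>>> {"method": "arm_command", "body": {
  "increments": [
    [[0, 0, 0], [0, 0, 0], 0.5],
    [[0, 0, 0], [0, 0, 0], 1],
    [[0, 0, 0], [0, 0, 0], 1],
    [[0, 0, 0], [0, 0, 0], 1],
    [[0, 0, 0], [0, 0, 0], 1]
  ]
}}

```text
clock: 22.3
position: [455.6, -294.1, 11.0]
ee_rot: [0.547, -0.449, -0.545, -0.45]
contact_force: [-4.0, 6.0, 17.0]
gripper_width: 13.1
```

>>> {"method": "arm_command", "body": {
  "increments": [
    [[0, 0, 0], [0, 0, 0], 1],
    [[0, 0, 0], [0, 0, 0], 1],
    [[0, 0, 0], [0, 0, 0], 1],
    [[0, 0, 0], [0, 0, 0], 1],
    [[0, 0, 0], [0, 0, 0], 1]
  ]
}}

```text
clock: 22.8
position: [455.6, -294.1, 11.0]
ee_rot: [0.547, -0.449, -0.545, -0.45]
contact_force: [0.9, 0.3, 1.6]
gripper_width: 12.7
```

```bash
python3 -c "
from h import *
go([454.2,-293.8,9.5],11.1)"
```

```text
turn [-0.   0.1  0. ] shift [-1.4  0.3 -1.5] at [ 455.6 -294.1   11. ] F [0.9 0.3 1.6] w 12.7 t 22.8 j6 0.47
```

```bash
python3 -c "
from plate import *
holes((455,-294),11.1)
im,d,c=cam('wrist');cv2.imwrite('pics/w7.png',im)
for k in(-82,82):
  a=np.radians(11.1);print(proj(c,[455+k*np.cos(a),-294+k*np.sin(a),3.8]))
T=cam('top');W=cloud(T[2],T[1]);Z=W[...,2]
"
```

```text
[ 455.6 -294.1   11. ] [-0.001  0.     0.001  0.     0.001  0.001]
holes 163.1333229455346 11.02990140368474 [ 453.19267101 -294.1897609     3.8       ]
grip 4019 ((453.0523986816406, -294.6368408203125), (41.036537170410156, 45.77384567260742), 50.81954574584961) 32.60967312771325
(np.float64(465.3320651330845), np.float64(249.62674520932728))
(np.float64(160.80318661856668), np.float64(249.12449315132676))
```

View pics/w7.png

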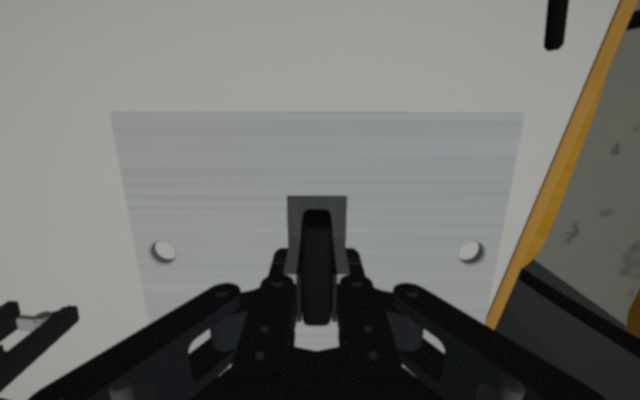

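>>> {"method": "arm_command", "body": {
  "increments": [
    [[0, 0, 0], [0, 0, 15], 1],
    [[0, 0, 0], [0, 0, 45], 1],
    [[0, 0, 0], [0, 0, 85], 1],
    [[0, 0, 0], [0, 0, 125], 1],
    [[0, 0, 0], [0, 0, 165], 1]
  ]
}}

```text
clock: 23.45
position: [454.1, -293.4, 175.8]
ee_rot: [-0.545, 0.449, 0.547, 0.45]
contact_force: [1.2, -0.0, -4.3]
gripper_width: 12.4
```

>>> {"method": "arm_command", "body": {
  "increments": [
    [[0, 0, -3], [18, 30, 20], 1],
    [[0, 0, -6], [36, 60, 20], 1],
    [[0, 0, -10], [54, 90, 20], 1],
    [[0, 0, -14], [72, 120, 20], 1],
    [[0, 0, -17.4], [90, 150, 20], 1]
  ]
}}

```text
clock: 23.95
position: [543.2, -141.9, 194.0]
ee_rot: [-0.469, 0.528, 0.472, 0.528]
contact_force: [-0.0, -1.0, -5.0]
gripper_width: 12.9
```

>>> {"method": "arm_command", "body": {
  "increments": [
    [[0, 0, 0], [18, 30, 0], 1],
    [[0, 0, 0], [36, 60, 0], 1],
    [[0, 0, 0], [45, 78, 0], 1],
    [[0, 0, 0], [48, 86, 0], 1],
    [[0, 0, 0], [48, 86, 0], 1]
  ]
}}

```text
clock: 24.45
position: [590.5, -55.3, 192.8]
ee_rot: [-0.468, 0.528, 0.473, 0.527]
contact_force: [-0.9, -0.6, -4.1]
gripper_width: 12.8
```

```bash
python3 -c "
from h import *
go([595.3,-57.4,150],-6.3);print(readout.read_state()['wrist_torque'])"
```

```text
turn [-0.2 -0.4  0.2] shift [  4.8  -2.1 -42.8] at [590.5 -55.3 192.8] F [-0.9 -0.6 -4.1] w 12.8 t 24.4 j6 -0.29
[-0.09834023  0.05080573  0.03065879]
```

Now down to just above the stud tips (TCP 144), then fine alignment.

>>> {"method": "arm_command", "body": {
  "increments": [
    [[-0.2, -0.4, 0.2], [4.8, -2.1, -10], 1],
    [[-0.2, -0.4, 0.2], [4.8, -2.1, -25], 1],
    [[-0.2, -0.4, 0.2], [4.8, -2.1, -40], 1],
    [[-0.2, -0.4, 0.2], [4.8, -2.1, -48], 1],
    [[-0.2, -0.4, 0.2], [4.8, -2.1, -48], 1]
  ]
}}

```text
clock: 24.95
position: [593.8, -58.6, 142.9]
ee_rot: [-0.471, 0.528, 0.472, 0.526]
contact_force: [0.7, 0.3, -4.8]
gripper_width: 12.7
```

```bash
python3 -c "
from h import *
go([595.3,-57.4,125],-6.3)
im,d,c=cam('wrist');cv2.imwrite('pics/w8.png',im)
a=imaging.get_image('side')[0];cv2.imwrite('pics/s8.png',cv2.resize(a[150:290,250:400],None,fx=4,fy=4,interpolation=2))"
```

```text
turn [ 0.  -0.2  0.1] shift [  1.5   1.2 -17.9] at [593.8 -58.6 142.9] F [ 0.7  0.3 -4.8] w 12.7 t 24.9 j6 -0.28
```

View pics/w8.png

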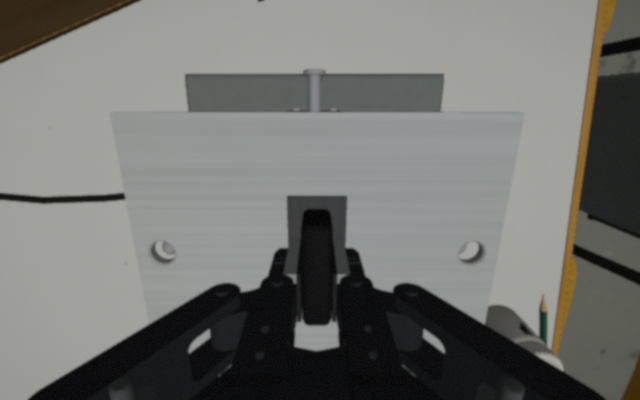

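>>> {"method": "arm_command", "body": {
  "increments": [
    [[0, -0.2, 0.1], [1.5, 1.2, 0], 1],
    [[0, -0.2, 0.1], [1.5, 1.2, 0], 1],
    [[0, -0.2, 0.1], [1.5, 1.2, -2], 1],
    [[0, -0.2, 0.1], [1.5, 1.2, -4], 1],
    [[0, -0.2, 0.1], [1.5, 1.2, -6], 1]
  ]
}}

```text
clock: 25.55
position: [596.9, -56.8, 138.9]
ee_rot: [-0.473, 0.525, 0.471, 0.528]
contact_force: [-0.5, -0.5, -5.4]
gripper_width: 12.9
```

```bash
python3 -c "
from h import *
go([595.3,-57.4,125],-6.3);print(readout.read_state()['wrist_torque'])"
```

```text
turn [-0.   0.3 -0.1] shift [ -1.6  -0.6 -13.9] at [596.9 -56.8 138.9] F [-0.5 -0.5 -5.4] w 12.9 t 25.6 j6 -0.28
[ 0.01469536  0.0197765  -0.04663067]
```

>>> {"method": "arm_command", "body": {
  "increments": [
    [[0, 0.2, 0], [-1.5, -0.6, 0], 1],
    [[0, 0.2, 0], [-1.5, -0.6, -1], 1],
    [[0, 0.2, 0], [-1.5, -0.6, -2], 1],
    [[0, 0.2, 0], [-1.5, -0.6, -3], 1],
    [[0, 0.2, 0], [-1.5, -0.6, -3], 1]
  ]
}}

```text
clock: 26.05
position: [595.3, -57.5, 135.7]
ee_rot: [-0.472, 0.526, 0.472, 0.527]
contact_force: [0.0, 0.4, -5.9]
gripper_width: 12.7
```

```bash
python3 -c "
from h import *
go([595.3,-57.4,125],-6.3);print(readout.read_state()['wrist_torque'])"
```

```text
turn [ 0.   0.  -0.1] shift [ -0.    0.1 -10.7] at [595.3 -57.5 135.7] F [ 0.   0.4 -5.9] w 12.7 t 26.1 j6 -0.28
[-0.00272315  0.01332435  0.01073656]
```

>>> {"method": "arm_command", "body": {
  "increments": [
    [[0, 0, 0], [0, 0, -2], 1],
    [[0, 0, 0], [0, 0, -4], 1],
    [[0, 0, 0], [0, 0, -6], 1],
    [[0, 0, 0], [0, 0, -8], 1],
    [[0, 0, 0], [0, 0, -10], 1]
  ]
}}

```text
clock: 26.55
position: [595.3, -57.5, 125.5]
ee_rot: [-0.472, 0.526, 0.472, 0.527]
contact_force: [0.5, 0.5, -4.8]
gripper_width: 13.0
```

>>> {"method": "arm_command", "body": {
  "increments": [
    [[0, 0, 0], [0, 0, -1], 1],
    [[0, 0, 0], [0, 0, -2], 1],
    [[0, 0, 0], [0, 0, -3], 1],
    [[0, 0, 0], [0, 0, -4.5], 1],
    [[0, 0, 0], [0, 0, -4.5], 1]
  ]
}}

```text
clock: 27.05
position: [595.4, -57.5, 121.1]
ee_rot: [-0.472, 0.526, 0.472, 0.527]
contact_force: [0.4, -1.0, -4.2]
gripper_width: 12.7
```

>>> {"method": "arm_command", "body": {
  "increments": [
    [[0, 0, 0], [0, 0, -0.5], 1],
    [[0, 0, 0], [0, 0, -1], 1],
    [[0, 0, 0], [0, 0, -1.5], 1],
    [[0, 0, 0], [0, 0, -1.5], 1],
    [[0, 0, 0], [0, 0, -1.5], 1]
  ]
}}

```text
clock: 27.55
position: [595.4, -57.5, 121.0]
ee_rot: [-0.473, 0.526, 0.472, 0.527]
contact_force: [-4.8, 1.8, 6.1]
gripper_width: 12.6
```

>>> {"method": "arm_command", "body": {
  "increments": [
    [[0, 0, 0], [0, 0, 0], 0.5],
    [[0, 0, 0], [0, 0, 0], 0],
    [[0, 0, 0], [0, 0, 0], 0],
    [[0, 0, 0], [0, 0, 0], 0],
    [[0, 0, 0], [0, 0, 0], 0]
  ]
}}

```text
clock: 28.05
position: [595.5, -57.5, 120.9]
ee_rot: [-0.473, 0.526, 0.472, 0.527]
contact_force: [-0.2, 0.0, 0.3]
gripper_width: 83.1
```

>>> {"method": "arm_command", "body": {
  "increments": [
    [[0, 0, 0], [0, 0, 20], 0],
    [[0, 0, 0], [0, 0, 50], 0],
    [[0, 0, 0], [0, 0, 95], 0],
    [[0, 0, 0], [5, -40, 120], 0],
    [[0, 0, 0], [5, -70, 120], 0]
  ]
}}

```text
clock: 28.55
position: [603.4, -128.5, 246.4]
ee_rot: [-0.476, 0.523, 0.469, 0.529]
contact_force: [0.3, -0.0, -0.2]
gripper_width: 85.3
```

```bash
python3 -c "
from fit import *
go([611.7,-295,210],-6.3)
im,d,c=cam('wrist');W=cloud(c,d);Z=W[...,2];cv2.imwrite('pics/w9.png',im)
P=W[(abs(W[...,0]-593)<95)&(abs(W[...,1]+57)<60)&(Z>108)&(Z<125)];print('plate top z',np.median(P[:,2]))
P=P[abs(P[:,2]-np.median(P[:,2]))<3];A=np.c_[P[:,:2]-[593,-57],np.ones(len(P))];print(np.linalg.lstsq(A,P[:,2],rcond=None)[0])
for n in('side','top'):
    im,d,c=cam(n);W=cloud(c,d);Z=W[...,2]
    P=W[(abs(W[...,0]-593)<75)&(abs(W[...,1]+57)<50)&(Z>100)&(Z<125)];print(n,'plate top z',np.median(P[:,2]))
    P=W[(np.hypot(W[...,0]-612,W[...,1]+310)<60)&(Z>128)&(Z<150)];print('yokegrip',len(P),cv2.minAreaRect(P[:,:2].astype(np.float32)) if len(P)>5 else '')
"
```

```text
turn [ 0.1  0.7 -0.2] shift [   8.3 -166.5  -36.4] at [ 603.4 -128.5  246.4] F [ 0.3 -0.  -0.2] w 85.3 t 28.6 j6 -0.16
plate top z 116.70581439655075
[-5.80898417e-04 -9.83077761e-04  1.16746696e+02]
side plate top z 113.09899663704618
yokegrip 179 ((611.1402587890625, -310.4689636230469), (14.657244682312012, 62.99739074707031), 8.661006927490234)
top plate top z 117.16362786466084
yokegrip 139 ((610.4270629882812, -305.75927734375), (14.90798568725586, 60.93107223510742), 6.630922317504883)
```

>>> {"method": "arm_command", "body": {
  "increments": [
    [[0, 0, 3], [2, -45, -5], 0],
    [[0, 0, 6], [4, -90, -15], 0],
    [[0, 0, 9], [6, -130, -25], 0],
    [[0, 0, 12], [8, -165, -35], 0],
    [[0, 0, 12], [8, -165, -35], 0]
  ]
}}

```text
clock: 29.2
position: [607.0, -296.5, 202.3]
ee_rot: [-0.522, 0.476, 0.524, 0.475]
contact_force: [-0.2, 0.4, -0.2]
gripper_width: 85.5
```

>>> {"method": "arm_command", "body": {
  "increments": [
    [[0, 0, 0], [0, 0, 0], 0],
    [[0, 0, 0], [0, 0, 0], 0],
    [[0, 0, 0], [0, 0, 0], 0],
    [[0, 0, 0], [0, 0, 0], 0],
    [[0, 0, 0], [0, 0, 0], 0]
  ]
}}

```text
clock: 29.7
position: [607.3, -295.6, 202.9]
ee_rot: [-0.522, 0.476, 0.524, 0.475]
contact_force: [-0.4, 1.4, -0.3]
gripper_width: 85.2
```

```bash
cat > yoke.py <<'E'
from fit import *
def yk(save=None,zg=142,g=(611,-308)):
    s=readout.read_state();print(s['position'].round(1),s['joint_vel'].round(3))
    im,d,c=cam('wrist');W=cloud(c,d);Z=W[...,2]
    if save: cv2.imwrite(save,im)
    P=W[(np.hypot(W[...,0]-g[0],W[...,1]-g[1])<50)&(abs(Z-zg-.7)<4)];print('grip',len(P),cv2.minAreaRect(P[:,:2].astype(np.float32)),np.median(P[:,2]))
    Q=W[(np.hypot(W[...,0]-g[0],W[...,1]-g[1])<110)&(Z>zg-42)&(Z<zg-20)];print('bar',len(Q),cv2.minAreaRect(Q[:,:2].astype(np.float32)),np.median(Q[:,2]))
E
python3 -c "
from yoke import *
yk('pics/w10.png');yk()
W=np.load('topW.npy');print('box',W[100:112,425:440,2].mean(),W[150,390:400].round(0).tolist()[::4])
go([611,-308,150],6)"
```

```text
[ 607.3 -295.6  202.9] [-0.004  0.002 -0.001  0.002 -0.     0.001]
grip 1673 ((611.09326171875, -309.201171875), (13.597896575927734, 62.94289016723633), 5.706031799316406) 142.2830182787902
bar 6391 ((659.4190063476562, -304.2679138183594), (121.44880676269531, 179.39678955078125), 6.016693115234375) 114.78204333798627
[ 607.3 -295.8  202.8] [-0.007  0.005  0.002  0.001 -0.     0.   ]
grip 1689 ((611.0734252929688, -309.4089660644531), (13.637762069702148, 62.86834716796875), 5.696177005767822) 142.3122122123141
bar 6361 ((659.6968383789062, -304.24395751953125), (122.13445281982422, 178.02972412109375), 6.009978294372559) 114.8021775149983
box 124.18035409463654 [[717.0, -228.0, 38.0], [700.0, -228.0, 96.0], [703.0, -242.0, 84.0]]
turn [-0.1 -0.2  0.5] shift [  3.8 -12.  -52.7] at [ 607.2 -296.   202.7] F [ 0.3  0.4 -0.7] w 85.1 t 29.8 j6 0.31
```

View pics/w10.png

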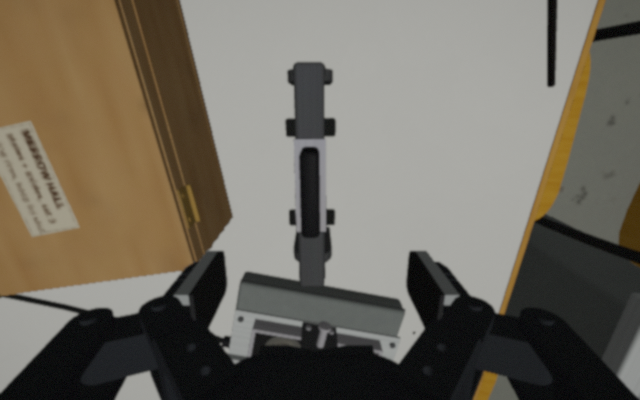

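```bash
python3 -c "
from yoke import *
im,d,c=cam('wrist');W=cloud(c,d);Z=W[...,2]
m=(W[...,1]>-345)&(W[...,1]<-270)&(Z>90)&(W[...,0]>635);print('box minx',np.percentile(W[m][:,0],[0,1,5]))
Q=W[(abs(W[...,0]-611)<14)&(abs(W[...,1]+309)<110)&(Z>100)&(Z<118)];a=np.radians(5.8);t=(Q[:,0]-611.1)*-np.sin(a)+(Q[:,1]+309.3)*np.cos(a);print(np.percentile(t,[0,1,99,100]))
go([613.5,-309.3,118],5.8)"
```

```text
box minx [635.00083475 636.23425984 642.20338265]
[-89.18901115 -88.21490251  86.46503311  90.0979981 ]
turn [-0.1 -0.2  0.4] shift [  6.3 -13.2 -84.6] at [ 607.2 -296.1  202.6] F [-0.   0.   0.1] w 85.3 t 29.9 j6 0.31
```

```bash
python3 -c "
import numpy as np
for n in('top','side'):
    W=np.load(n+'W.npy');Z=W[...,2]
    for y in(-350,-330,-310,-290,-270,-250):
        m=(abs(W[...,1]-y)<10)&(Z>60)&(Z<140)&(W[...,0]>635)&(W[...,0]<900);print(n,y,np.percentile(W[m][:,0],[0,2,10]).round(0) if m.any() else None)"
```

```text
top -350 [637. 727. 733.]
top -330 [720. 722. 728.]
top -310 [716. 717. 724.]
top -290 [707. 711. 721.]
top -270 [702. 707. 713.]
top -250 [701. 703. 709.]
side -350 [725. 727. 729.]
side -330 [720. 722. 724.]
side -310 [714. 717. 719.]
side -290 [705. 710. 713.]
side -270 [703. 706. 709.]
side -250 [700. 702. 704.]
```

Box edge is at x≥700 and the fingers reach only about 670, so it's clear. Descending to grasp the yoke.

>>> {"method": "arm_command", "body": {
  "increments": [
    [[-0.1, -0.2, 0.4], [6.3, -13.2, -15], 0],
    [[-0.1, -0.2, 0.4], [6.3, -13.2, -35], 0],
    [[-0.1, -0.2, 0.4], [6.3, -13.2, -50], 0],
    [[-0.1, -0.2, 0.4], [6.3, -13.2, -60], 0],
    [[-0.1, -0.2, 0.4], [6.3, -13.2, -60], 0]
  ]
}}

```text
clock: 30.35
position: [612.5, -309.4, 139.9]
ee_rot: [-0.524, 0.475, 0.526, 0.473]
contact_force: [-0.4, -0.8, 0.5]
gripper_width: 85.4
```

```bash
python3 -c "
from h import *
go([613.5,-309.3,119],5.8)"
```

```text
turn [-0.1 -0.2 -0. ] shift [  1.    0.1 -20.9] at [ 612.5 -309.4  139.9] F [-0.4 -0.8  0.5] w 85.4 t 30.4 j6 0.33
```

>>> {"method": "arm_command", "body": {
  "increments": [
    [[0, 0, 0], [1, 0, -8], 0],
    [[0, 0, 0], [1, 0, -15], 0],
    [[0, 0, 0], [1, 0, -20.5], 0],
    [[0, 0, 0], [1, 0, -20.5], 0],
    [[0, 0, 0], [1, 0, -20.5], 0]
  ]
}}

```text
clock: 30.85
position: [613.6, -309.4, 119.6]
ee_rot: [-0.524, 0.474, 0.526, 0.473]
contact_force: [0.2, 0.1, -0.2]
gripper_width: 85.2
```

>>> {"method": "arm_command", "body": {
  "increments": [
    [[0, 0, 0], [0, 0, 0], 0.5],
    [[0, 0, 0], [0, 0, 0], 1],
    [[0, 0, 0], [0, 0, 0], 1],
    [[0, 0, 0], [0, 0, 0], 1],
    [[0, 0, 0], [0, 0, 0], 1]
  ]
}}

```text
clock: 31.35
position: [613.6, -309.5, 119.9]
ee_rot: [-0.524, 0.474, 0.526, 0.473]
contact_force: [-3.2, 2.3, 7.1]
gripper_width: 13.2
```

>>> {"method": "arm_command", "body": {
  "increments": [
    [[0, 0, 0], [0, 0, 0], 1],
    [[0, 0, 0], [0, 0, 0], 1],
    [[0, 0, 0], [0, 0, 0], 1],
    [[0, 0, 0], [0, 0, 0], 1],
    [[0, 0, 0], [0, 0, 0], 1]
  ]
}}

```text
clock: 31.85
position: [613.6, -309.5, 119.9]
ee_rot: [-0.524, 0.474, 0.526, 0.473]
contact_force: [-0.1, 0.0, -0.1]
gripper_width: 12.8
```

```bash
python3 -c "
from h import *
go([613.5,-309.3,119],5.8)"
```

```text
turn [-0.  -0.2 -0. ] shift [-0.1  0.2 -0.9] at [ 613.6 -309.5  119.9] F [-0.1  0.  -0.1] w 12.8 t 31.9 j6 0.33
```

>>> {"method": "arm_command", "body": {
  "increments": [
    [[0, 0, 0], [0, 0, 15], 1],
    [[0, 0, 0], [0, 0, 50], 1],
    [[0, 0, 0], [0, 0, 90], 1],
    [[0, 0, 0], [0, 0, 130], 1],
    [[0, 0, 0], [0, 0, 170], 1]
  ]
}}

```text
clock: 32.35
position: [612.6, -308.7, 288.7]
ee_rot: [-0.522, 0.475, 0.528, 0.473]
contact_force: [0.3, 0.4, -5.6]
gripper_width: 12.7
```

>>> {"method": "arm_command", "body": {
  "increments": [
    [[0, 0, -2.4], [-3, 35, 5], 1],
    [[0, 0, -4.8], [-6, 70, 5], 1],
    [[0, 0, -7.2], [-9, 105, 5], 1],
    [[0, 0, -9.6], [-12, 140, 5], 1],
    [[0, 0, -12], [-15, 175, 5], 1]
  ]
}}

```text
clock: 32.85
position: [596.2, -131.9, 291.2]
ee_rot: [-0.467, 0.528, 0.476, 0.525]
contact_force: [1.6, 0.3, -5.5]
gripper_width: 12.8
```

>>> {"method": "arm_command", "body": {
  "increments": [
    [[0, 0, 0], [-1, 30, 0], 1],
    [[0, 0, 0], [-2, 60, 0], 1],
    [[0, 0, 0], [-3, 76, 0], 1],
    [[0, 0, 0], [-3, 76, 0], 1],
    [[0, 0, 0], [-3, 76, 0], 1]
  ]
}}

```text
clock: 33.35
position: [592.8, -55.9, 290.2]
ee_rot: [-0.467, 0.529, 0.477, 0.525]
contact_force: [-0.4, -0.2, -6.2]
gripper_width: 12.8
```

```bash
python3 -c "
from h import *
go([595.4,-57,220],-6.3);print(readout.read_state()['wrist_torque'])"
```

```text
turn [-0.4 -0.8 -0. ] shift [  2.6  -1.1 -70.2] at [592.8 -55.9 290.2] F [-0.4 -0.2 -6.2] w 12.8 t 33.4 j6 -0.28
[-0.05702672 -0.05967288  0.01031471]
```

>>> {"method": "arm_command", "body": {
  "increments": [
    [[-0.4, -0.8, 0], [2.6, -1.1, -10], 1],
    [[-0.4, -0.8, 0], [2.6, -1.1, -25], 1],
    [[-0.4, -0.8, 0], [2.6, -1.1, -40], 1],
    [[-0.4, -0.8, 0], [2.6, -1.1, -45], 1],
    [[-0.4, -0.8, 0], [2.6, -1.1, -45], 1]
  ]
}}

```text
clock: 33.85
position: [594.8, -58.0, 244.0]
ee_rot: [-0.471, 0.528, 0.472, 0.526]
contact_force: [-0.3, -0.6, -5.9]
gripper_width: 12.9
```

```bash
python3 -c "
from h import *
go([595.4,-57,215],-6.3)
a=imaging.get_image('side')[0];b=imaging.get_image('wrist')[0]
cv2.imwrite('pics/m11.png',np.hstack([cv2.resize(a[130:280,250:400],(500,500),interpolation=2)]))"
```

```text
turn [ 0.1 -0.1  0.1] shift [  0.6   1.  -29. ] at [594.8 -58.  244. ] F [-0.3 -0.6 -5.9] w 12.9 t 33.9 j6 -0.29
```

View pics/m11.png

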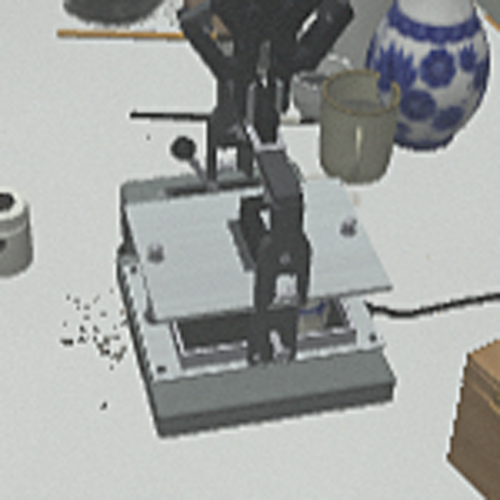

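The side view shows the plate seated with both studs through its holes, and the yoke straddling it above the pins. Continuing down.

>>> {"method": "arm_command", "body": {
  "increments": [
    [[0, 0, 0], [0.6, 1, -8], 1],
    [[0, 0, 0], [0.6, 1, -16], 1],
    [[0, 0, 0], [0.6, 1, -24], 1],
    [[0, 0, 0], [0.6, 1, -32], 1],
    [[0, 0, 0], [0.6, 1, -36], 1]
  ]
}}

```text
clock: 34.45
position: [595.8, -56.6, 208.4]
ee_rot: [-0.472, 0.527, 0.471, 0.526]
contact_force: [0.5, -0.5, -5.9]
gripper_width: 12.6
```

```bash
python3 -c "
from h import *
go([595.4,-57,170],-6.3);print(readout.read_state()['wrist_torque'])"
```

```text
turn [ 0.1 -0.   0. ] shift [ -0.4  -0.4 -38.4] at [595.8 -56.6 208.4] F [ 0.5 -0.5 -5.9] w 12.6 t 34.5 j6 -0.29
[ 0.01933152  0.01129495 -0.06234026]
```

>>> {"method": "arm_command", "body": {
  "increments": [
    [[0, 0, 0], [-0.4, -0.4, -4], 1],
    [[0, 0, 0], [-0.4, -0.4, -8], 1],
    [[0, 0, 0], [-0.4, -0.4, -12], 1],
    [[0, 0, 0], [-0.4, -0.4, -16], 1],
    [[0, 0, 0], [-0.4, -0.4, -18], 1]
  ]
}}

```text
clock: 34.95
position: [596.1, -57.4, 192.5]
ee_rot: [-0.473, 0.527, 0.471, 0.526]
contact_force: [-2.2, 0.5, 5.9]
gripper_width: 12.8
```

>>> {"method": "arm_command", "body": {
  "increments": [
    [[0, 0, 0], [0, 0, -2], 1],
    [[0, 0, 0], [0, 0, -4], 1],
    [[0, 0, 0], [0, 0, -6], 1],
    [[0, 0, 0], [0, 0, -8], 1],
    [[0, 0, 0], [0, 0, -10], 1]
  ]
}}

```text
clock: 35.45
position: [597.5, -58.1, 187.2]
ee_rot: [-0.475, 0.525, 0.47, 0.527]
contact_force: [-4.5, -1.5, 16.2]
gripper_width: 12.8
```

```bash
python3 -c "
from h import *
go([595.4,-57,170],-6.3);print(readout.read_state()['wrist_torque'])"
```

```text
turn [ 0.3  0.4 -0.2] shift [ -2.1   1.1 -17.2] at [597.5 -58.1 187.2] F [-4.5 -1.5 16.2] w 12.8 t 35.5 j6 -0.29
[0.22045238 1.93359417 0.21092796]
```

>>> {"method": "arm_command", "body": {
  "increments": [
    [[0, 0.2, 0], [-1, 0.5, -6], 1],
    [[0, 0.4, 0], [-1.5, 1, -8], 1],
    [[0, 0.4, 0], [-1.5, 1, -10], 1],
    [[0, 0.4, 0], [-1.5, 1, -12], 1],
    [[0, 0.4, 0], [-1.5, 1, -12], 1]
  ]
}}

```text
clock: 35.95
position: [596.7, -57.2, 178.5]
ee_rot: [-0.476, 0.526, 0.471, 0.525]
contact_force: [-3.7, 1.3, 5.9]
gripper_width: 12.4
```

```bash
python3 -c "
from h import *
go([595.4,-57,170],-6.3);print(readout.read_state()['wrist_torque'])"
```

```text
turn [ 0.3  0.2 -0.4] shift [-1.3  0.2 -8.5] at [596.7 -57.2 178.5] F [-3.7  1.3  5.9] w 12.4 t 36.0 j6 -0.28
[0.34877479 1.32024948 0.66182856]
```

>>> {"method": "arm_command", "body": {
  "increments": [
    [[0.2, 0.2, -0.3], [-1, 0, -4], 1],
    [[0.2, 0.2, -0.3], [-1, 0, -7], 1],
    [[0.2, 0.2, -0.3], [-1, 0, -9], 1],
    [[0.2, 0.2, -0.3], [-1, 0, -11], 1],
    [[0.2, 0.2, -0.3], [-1, 0, -11], 1]
  ]
}}

```text
clock: 36.45
position: [596.3, -57.3, 169.8]
ee_rot: [-0.473, 0.527, 0.471, 0.527]
contact_force: [-4.6, 0.4, 10.3]
gripper_width: 12.6
```

```bash
python3 -c "
from h import *
go([595.4,-57,170],-6.3);print(readout.read_state()['wrist_torque'])"
```

```text
turn [ 0.1  0.1 -0. ] shift [-0.9  0.3  0.2] at [596.3 -57.3 169.8] F [-4.6  0.4 10.3] w 12.6 t 36.5 j6 -0.29
[ 0.65114037  1.4472884  -0.014665  ]
```

>>> {"method": "arm_command", "body": {
  "increments": [
    [[0, 0, 0], [-0.5, 0, -2], 1],
    [[0, 0, 0], [-0.5, 0, -4], 1],
    [[0, 0, 0], [-0.5, 0, -5], 1],
    [[0, 0, 0], [-0.5, 0, -5], 1],
    [[0, 0, 0], [-0.5, 0, -5], 1]
  ]
}}

```text
clock: 36.95
position: [596.4, -57.3, 169.7]
ee_rot: [-0.474, 0.526, 0.47, 0.527]
contact_force: [-7.4, 3.7, 19.2]
gripper_width: 12.8
```

```bash
python3 -c "
from h import *
go([595.4,-57,170],-6.3);print(readout.read_state()['wrist_torque'])"
```

```text
turn [ 0.2  0.3 -0. ] shift [-1.   0.3  0.3] at [596.4 -57.3 169.7] F [-7.4  3.7 19.2] w 12.8 t 37.0 j6 -0.29
[ 1.28183722  2.7859665  -0.04687298]
```

Bottomed out on the feet. Now a gentle pull test.

>>> {"method": "arm_command", "body": {
  "increments": [
    [[0, 0, 0], [0, 0, 1], 1],
    [[0, 0, 0], [0, 0, 3], 1],
    [[0, 0, 0], [0, 0, 5], 1],
    [[0, 0, 0], [0, 0, 6], 1],
    [[0, 0, 0], [0, 0, 6], 1]
  ]
}}

```text
clock: 37.45
position: [596.2, -57.4, 174.8]
ee_rot: [-0.474, 0.526, 0.47, 0.527]
contact_force: [0.8, -0.1, -5.4]
gripper_width: 12.9
```

```bash
python3 -c "
from h import *
go([595.4,-57,170],-6.3);print(readout.read_state()['wrist_torque'])
c=[]
for n in('side','top'):
    a=imaging.get_image(n)[0];c.append(a)
cv2.imwrite('pics/m12.png',cv2.resize(c[0][150:270,260:390],(780,600),interpolation=2)[:600])"
```

```text
turn [ 0.2  0.2 -0. ] shift [-0.8  0.4 -4.8] at [596.2 -57.4 174.8] F [ 0.8 -0.1 -5.4] w 12.9 t 37.5 j6 -0.29
[-0.05170327  0.01916678  0.02250981]
```

>>> {"method": "arm_command", "body": {
  "increments": [
    [[0, 0, 0], [0, 0, 1], 1],
    [[0, 0, 0], [0, 0, 2], 1],
    [[0, 0, 0], [0, 0, 3], 1],
    [[0, 0, 0], [0, 0, 4], 1],
    [[0, 0, 0], [0, 0, 5], 1]
  ]
}}

```text
clock: 38.05
position: [596.2, -57.3, 180.2]
ee_rot: [-0.474, 0.526, 0.47, 0.527]
contact_force: [-0.2, 0.1, -5.2]
gripper_width: 13.1
```

>>> {"method": "arm_command", "body": {
  "increments": [
    [[0, 0, 0], [0, 0, 1], 1],
    [[0, 0, 0], [0, 0, 2], 1],
    [[0, 0, 0], [0, 0, 3], 1],
    [[0, 0, 0], [0, 0, 4], 1],
    [[0, 0, 0], [0, 0, 4], 1]
  ]
}}

```text
clock: 38.55
position: [595.6, -57.6, 182.8]
ee_rot: [-0.473, 0.527, 0.47, 0.527]
contact_force: [1.9, -3.0, -14.6]
gripper_width: 12.9
```

```bash
python3 -c "
from h import *
go([595.4,-57,170],-6.3);print(readout.read_state()['wrist_torque'])"
```

```text
turn [0.2 0.1 0. ] shift [ -0.2   0.6 -12.8] at [595.6 -57.6 182.8] F [  1.9  -3.  -14.6] w 12.9 t 38.5 j6 -0.29
[-0.57678059 -0.60417494  0.09291699]
```

>>> {"method": "arm_command", "body": {
  "increments": [
    [[0, 0, 0], [0, 0, 2], 1],
    [[0, 0, 0], [0, 0, 4], 1],
    [[0, 0, 0], [0, 0, 5], 1],
    [[0, 0, 0], [0, 0, 5], 1],
    [[0, 0, 0], [0, 0, 5], 1]
  ]
}}

```text
clock: 39.05
position: [594.7, -57.6, 183.3]
ee_rot: [-0.472, 0.528, 0.471, 0.526]
contact_force: [5.3, -4.9, -27.2]
gripper_width: 12.8
```

```bash
python3 -c "
from h import *
go([595.4,-57,170],-6.3);print(readout.read_state()['wrist_torque'])
W=cam('wrist');c=W[2];Wc=cloud(c,W[1]);cv2.imwrite('pics/w13.png',W[0])
a=imaging.get_image('side')[0];cv2.imwrite('pics/m12.png',cv2.resize(a[170:290,270:390],(600,600),interpolation=2))"
```

```text
turn [ 0.1 -0.1  0.1] shift [  0.7   0.6 -13.3] at [594.7 -57.6 183.3] F [  5.3  -4.9 -27.2] w 12.8 t 39.0 j6 -0.29
[-1.16817815 -2.25363575  0.18792525]
```

View pics/m12.png

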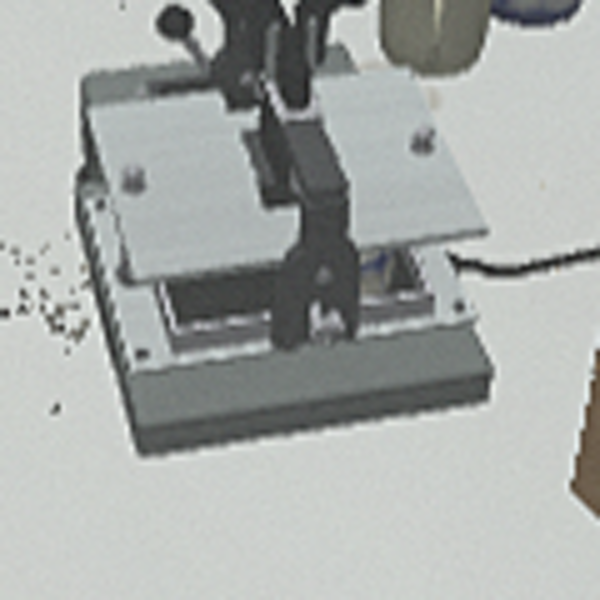

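The latches hold: the pull stops dead about 13 mm up, with the load shared on both sides. Pressing the yoke back home and releasing.

>>> {"method": "arm_command", "body": {
  "increments": [
    [[0, 0, 0], [1.5, 0.3, -4], 1],
    [[0, 0, 0], [1.5, 0.3, -8], 1],
    [[0, 0, 0], [1.5, 0.3, -12], 1],
    [[0, 0, 0], [1.5, 0.3, -15], 1],
    [[0, 0, 0], [1.5, 0.3, -17], 1]
  ]
}}

```text
clock: 39.65
position: [596.9, -57.5, 169.8]
ee_rot: [-0.473, 0.527, 0.471, 0.526]
contact_force: [-6.2, 1.7, 12.6]
gripper_width: 12.9
```

>>> {"method": "arm_command", "body": {
  "increments": [
    [[0, 0, 0], [0, 0, -2], 1],
    [[0, 0, 0], [0, 0, -3], 1],
    [[0, 0, 0], [0, 0, -4], 1],
    [[0, 0, 0], [0, 0, -4], 1],
    [[0, 0, 0], [0, 0, -4], 1]
  ]
}}

```text
clock: 40.15
position: [597.0, -57.6, 169.8]
ee_rot: [-0.474, 0.527, 0.47, 0.527]
contact_force: [-6.7, 0.9, 11.4]
gripper_width: 12.7
```

>>> {"method": "arm_command", "body": {
  "increments": [
    [[0, 0, 0], [0, 0, 0], 1],
    [[0, 0, 0], [0, 0, 0], 0.5],
    [[0, 0, 0], [0, 0, 0], 0],
    [[0, 0, 0], [0, 0, 0], 0],
    [[0, 0, 0], [0, 0, 0], 0]
  ]
}}

```text
clock: 40.65
position: [597.5, -57.6, 169.8]
ee_rot: [-0.474, 0.526, 0.47, 0.527]
contact_force: [-0.9, 0.8, 0.1]
gripper_width: 70.2
```

>>> {"method": "arm_command", "body": {
  "increments": [
    [[0, 0, 0], [0, 0, 10], 0],
    [[0, 0, 0], [0, 0, 40], 0],
    [[0, 0, 0], [0, 0, 80], 0],
    [[0, 0, 0], [0, 0, 110], 0],
    [[0, 0, 0], [0, -30, 110], 0]
  ]
}}

```text
clock: 41.15
position: [600.4, -86.2, 286.8]
ee_rot: [-0.478, 0.522, 0.468, 0.529]
contact_force: [0.9, -0.7, 0.4]
gripper_width: 85.3
```

```bash
python3 -c "
from fit import *
go([540,76,200],-6.3)
for n in('side','wrist','top'):
    im,d,c=cam(n);W=cloud(c,d);Z=W[...,2];cv2.imwrite('pics/f_%s.png'%n,im)
    P=W[(np.hypot(W[...,0]-595,W[...,1]+57)<40)&(Z>180)&(Z<200)];print(n,len(P),np.median(P[:,2]) if len(P) else 0,cv2.minAreaRect(P[:,:2].astype(np.float32)) if len(P)>5 else '')
    P=W[(np.hypot(W[...,0]-577,W[...,1]-74)<25)&(Z>115)&(Z<145)];print('knob',len(P),P.mean(0) if len(P) else 0,P[:,2].max() if len(P) else 0)
"
```

```text
turn [ 0.3  1.  -0.3] shift [-60.4 162.2 -86.8] at [600.4 -86.2 286.8] F [ 0.9 -0.7  0.4] w 85.3 t 41.1 j6 -0.23
side 93 188.03590890990858 ((596.1079711914062, -58.89225387573242), (63.456844329833984, 13.388721466064453), 83.7566909790039)
knob 39 [576.38039284  71.86475062 125.06439429] 131.93969565295572
wrist 1177 192.14423910500037 ((594.8275146484375, -57.921485900878906), (63.303104400634766, 13.454103469848633), 83.8824462890625)
knob 301 [576.2791068   72.26475421 129.38444934] 135.45598554660023
top 140 191.72433321029143 ((596.186767578125, -54.356590270996094), (60.49444580078125, 14.649385452270508), 84.47305297851562)
knob 0 0 0
```

Yoke is home: grip top at about 192, matching 50+142. Now the lever, with fingers shut, approaching from the −x side of the knob.

>>> {"method": "arm_command", "body": {
  "increments": [
    [[0, 0, 0], [-20, 42, 0], 1],
    [[0, 0, 0], [-40, 84, 0], 1],
    [[0, 0, 0], [-60, 126, 0], 1],
    [[0.3, 1, -0.3], [-70, 169, 0], 1],
    [[0.3, 1, -0.3], [-70, 169, -20], 1]
  ]
}}

```text
clock: 41.8
position: [528.1, 85.1, 263.4]
ee_rot: [-0.469, 0.527, 0.474, 0.526]
contact_force: [0.2, -0.8, -0.3]
gripper_width: 12.2
```

>>> {"method": "arm_command", "body": {
  "increments": [
    [[0, 0, 0], [0, 0, -30], 1],
    [[0, 0, 0], [0, 0, -60], 1],
    [[0, 0, 0], [0, 0, -90], 1],
    [[0, 0, 0], [0, 0, -110], 1],
    [[0, 0, 0], [0, 0, -110], 1]
  ]
}}

```text
clock: 42.3
position: [525.8, 84.7, 150.2]
ee_rot: [-0.468, 0.53, 0.475, 0.524]
contact_force: [-0.1, -0.3, 0.7]
gripper_width: -0.0
```

```bash
python3 -c "
from h import *
go([530.4,83,110],-6.3)
im,d,c=cam('wrist');W=cloud(c,d);Z=W[...,2]
a=imaging.get_image('side')[0];cv2.imwrite('pics/m14.png',cv2.resize(a[120:270,240:390],(600,600),interpolation=2))"
```

```text
turn [-0.1 -0.7 -0. ] shift [  4.6  -1.7 -40.2] at [525.8  84.7 150.2] F [-0.1 -0.3  0.7] w -0.0 t 42.3 j6 -0.57
```

View pics/m14.png

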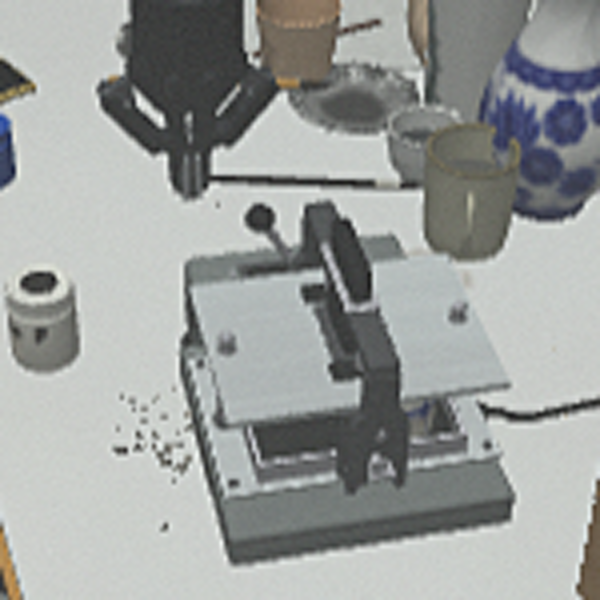

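The yoke sits down over the plate, the lever is at rest, and the shut fingers hang in front of the knob. Lower, then push.

>>> {"method": "arm_command", "body": {
  "increments": [
    [[0, -0.7, 0], [0, -1, -20], 1],
    [[0, -0.7, 0], [0, -1, -40], 1],
    [[0, -0.7, 0], [0, -1, -40], 1],
    [[0, -0.7, 0], [10, -2, -40], 1],
    [[0, -0.7, 0], [18, -3, -40], 1]
  ]
}}

```text
clock: 42.9
position: [548.7, 82.9, 115.9]
ee_rot: [-0.474, 0.522, 0.471, 0.53]
contact_force: [0.7, -0.3, 0.5]
gripper_width: 0.1
```

>>> {"method": "arm_command", "body": {
  "increments": [
    [[0, 0, 0], [8, -0.9, 0], 1],
    [[0, 0, 0], [16, -1.8, 0], 1],
    [[0, 0, 0], [24, -2.6, 0], 1],
    [[0, 0, 0], [32, -3.5, 0], 1],
    [[0, 0, 0], [40, -4.4, 0], 1]
  ]
}}

```text
clock: 43.4
position: [589.9, 78.9, 120.6]
ee_rot: [-0.474, 0.521, 0.47, 0.531]
contact_force: [-5.7, 0.6, 5.7]
gripper_width: -0.3
```

```bash
python3 -c "
from h import *
go([600.4-4,76.5,110],-6.3)"
```

```text
turn [-0.3  0.8 -0.1] shift [  6.5  -2.4 -10.6] at [589.9  78.9 120.6] F [-5.7  0.6  5.7] w -0.3 t 43.4 j6 -0.51
```

>>> {"method": "arm_command", "body": {
  "increments": [
    [[0, 0, 0], [6, -0.7, -2], 1],
    [[0, 0, 0], [12, -1.3, -4], 1],
    [[0, 0, 0], [18, -2, -6], 1],
    [[0, 0, 0], [24, -2.6, -6], 1],
    [[0, 0, 0], [26, -2.8, -6], 1]
  ]
}}

```text
clock: 43.9
position: [615.7, 75.9, 113.8]
ee_rot: [-0.474, 0.522, 0.471, 0.531]
contact_force: [-4.6, 0.8, 1.1]
gripper_width: 0.3
```

```bash
python3 -c "
from h import *
go([600.4-4,76.5,110],-6.3)
im,d,c=cam('top');W=cloud(c,d)
a=imaging.get_image('side')[0];cv2.imwrite('pics/m15.png',cv2.resize(a[120:270,240:390],(600,600),interpolation=2))"
```

```text
turn [-0.3  0.7 -0.1] shift [-19.3   0.6  -3.8] at [615.7  75.9 113.8] F [-4.6  0.8  1.1] w 0.3 t 43.9 j6 -0.49
```

View pics/m15.png

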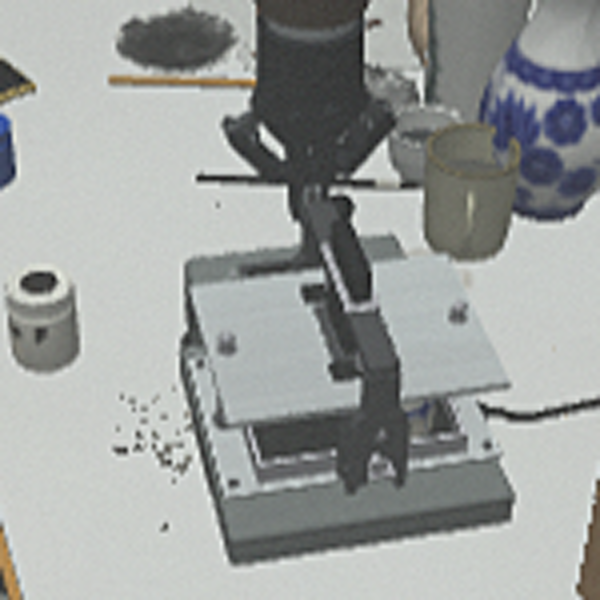

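>>> {"method": "arm_command", "body": {
  "increments": [
    [[0, 0, 0], [3, -0.3, 0], 1],
    [[0, 0, 0], [6, -0.7, 0], 1],
    [[0, 0, 0], [9, -1, 0], 1],
    [[0, 0, 0], [10, -1.1, 0], 1],
    [[0, 0, 0], [10, -1.1, 0], 1]
  ]
}}

```text
clock: 44.5
position: [618.9, 75.3, 112.8]
ee_rot: [-0.471, 0.526, 0.474, 0.527]
contact_force: [-19.8, 6.9, 10.1]
gripper_width: -0.1
```

Hard stop reached: 20 N with only 3 of 10 mm moved. Retracting so the lever springs back.

>>> {"method": "arm_command", "body": {
  "increments": [
    [[0, 0, 0], [-25, 3, 0], 1],
    [[0, 0, 0], [-60, 7, 0], 1],
    [[0, 0, 0], [-95, 11, 0], 1],
    [[0, 0, 0], [-105, 11, 0], 1],
    [[0, 0, 0], [-105, 11, 0], 1]
  ]
}}

```text
clock: 45.0
position: [514.3, 86.6, 113.6]
ee_rot: [-0.471, 0.525, 0.474, 0.528]
contact_force: [0.4, 0.1, -0.2]
gripper_width: 0.0
```

>>> {"method": "arm_command", "body": {
  "increments": [
    [[0, 0, 0], [0, 0, 30], 1],
    [[0, 0, 0], [0, 0, 75], 1],
    [[0, 0, 0], [0, 0, 120], 1],
    [[0, 0, 0], [0, 30, 160], 1],
    [[0, 0, 0], [0, 60, 180], 1]
  ]
}}

```text
clock: 45.5
position: [517.9, 147.5, 299.0]
ee_rot: [-0.472, 0.521, 0.472, 0.532]
contact_force: [1.0, 0.1, -0.1]
gripper_width: 0.1
```

>>> {"method": "arm_command", "body": {
  "increments": [
    [[0, 0, 0], [0, 45, 0], 1],
    [[0, 0, 0], [0, 90, 0], 1],
    [[0, 0, 0], [0, 100, 0], 1],
    [[0, 0, 0], [0, 100, 0], 1],
    [[0, 0, 0], [0, 100, 0], 1]
  ]
}}

```text
clock: 46.0
position: [518.7, 247.1, 298.9]
ee_rot: [-0.472, 0.522, 0.471, 0.532]
contact_force: [-0.7, -0.6, -0.3]
gripper_width: -0.1
```

```bash
python3 -c "
from fit import *
go([540,76,200],-6.3)
for n in('side','top'):
    im,d,c=cam(n);W=cloud(c,d);Z=W[...,2];cv2.imwrite('pics/g_%s.png'%n,im)
    P=W[(np.hypot(W[...,0]-595,W[...,1]+57)<40)&(Z>180)&(Z<200)];print(n,'yoke',len(P),np.median(P[:,2]) if len(P) else 0)
    P=W[(np.hypot(W[...,0]-577,W[...,1]-74)<25)&(Z>110)&(Z<145)];print('knob',len(P),P.mean(0) if len(P) else 0)
    P=W[(np.hypot(W[...,0]-595,W[...,1]+57)<100)&(abs(W[...,1]+57)<50)&(abs(W[...,0]-595)>25)&(Z>100)&(Z<122)];print('plate',np.median(P[:,2]))
    P=W[(np.hypot(W[...,0]-416,W[...,1]-120)<40)&(Z>62)&(Z<80)];print('tall',len(P),np.median(P[:,2]),cv2.minEnclosingCircle(P[:,:2].astype(np.float32)))
"
python3 - <<'E'
import cv2;a=cv2.imread('pics/g_side.png')
cv2.imwrite('pics/m16.png',cv2.resize(a[120:270,240:390],(600,600),interpolation=2))
E
```

```text
turn [-0.5  0.7 -0. ] shift [  21.3 -171.1  -98.9] at [518.7 247.1 298.9] F [-0.7 -0.6 -0.3] w -0.1 t 46.0 j6 -0.84
side yoke 92 188.14456674652115
knob 44 [576.4699609   71.74937685 123.75965643]
plate 112.95776224067106
tall 152 66.15198172838171 ((416.31414794921875, 119.24964904785156), 27.129688262939453)
top yoke 150 191.78979103804056
knob 50 [576.21069491  78.43754405 131.54075048]
plate 117.05248486473931
tall 266 70.67347459297116 ((416.1080322265625, 120.10498809814453), 25.427350997924805)
```

View pics/m16.png

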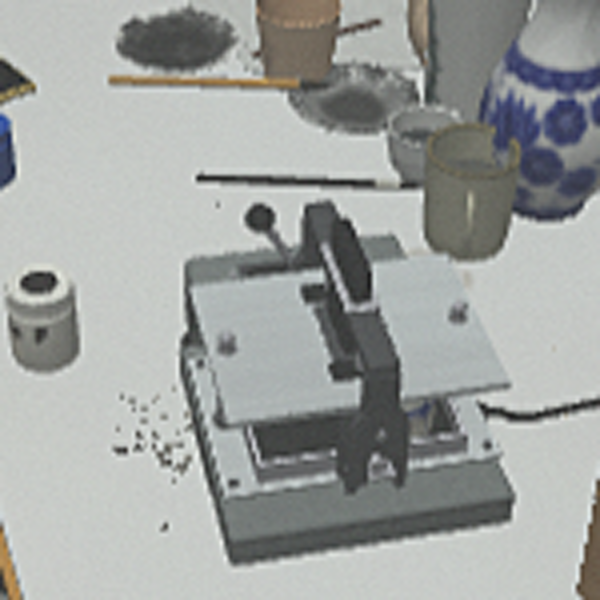

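The final view shows the yoke home, the plate seated, the lever back at rest and the tall pot upright on the table. Handing in.

```bash
python3 -c "
from bench import arm
print(arm.job_done())"
```

```text
the job is handed in; nothing more can be done
None
```

The shaker is loaded, latched and started, and I handed the job in at about 46 s of the 210 s allowed; the hand-in gave no verdict.

**What I did**
- **Tall pot:** the black-lidded one was the only tall pot in the tray; it now stands upright on the table.
- **Small pots:** I found two, with blue and red lids, and stood each in its own pocket. I left the solid-blue look-alike alone, and also the yellow-lidded pot to the right of the shaker.
- **Plate:** it was knocked aside partway through, so I measured it again before lowering it over both studs.
- **Yoke and lever:** I pushed the yoke home before touching the lever. The lever went over to its stop, with the force rising to 20 N, and sprang back.

**Last checks**
- **Plate:** its top reads about 117 mm and is flat; 116 mm is expected when home.
- **Yoke:** its grip top is at about 192 mm, which is home.
- **Lever and tall pot:** the knob is back at its rest position, and the tall pot's top is at about 70 mm.
- **Pots in the tray:** I last measured their tops, at about 108.5 mm, before the plate covered them.
- **Latches:** I did not see either latch shut directly. In a pull test the yoke stopped dead about 13 mm up under roughly 21 N beyond its own weight, and the torque pointed to both hooks sharing the load.

**Disagreements:** the side camera reads 3 to 4 mm low in height compared with the top and wrist cameras. The wrist camera was about 2.4 mm off along the jaw direction, and I corrected for that.

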